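# Unclip the viewing dock and put the specimen on the light pad

### The arm

A 6-joint arm with a two-finger parallel gripper is mounted at the origin on the work surface. World frame = base frame: x ahead of the robot, y to its left, z up, the work surface at z = 0. Lengths are in m, angles in degrees, forces in N, time in s.
With the tool pointing down it reaches from about 0.4 to 0.825 m from the base axis. Payload 7 kg.
Tool frame: the origin (TCP) lies at the very end of the fingers, on their centre line; the grasp point (between the pads) lies hold_point_z behind it (hold_point_z is the distance from the TCP to the grasp point, in m); z points along the fingers, y is the direction in which the jaws open and shut (so a half turn about z gives the same grasp; the last joint's range is limited). The gripper opens to 88 mm and grips with 3 to 60 N. Pads are 19 mm wide; open, the fingers measure 130 mm over their backs; the gripper's body (78 mm by 193 mm) begins 47 mm behind the grasp point.
Start: joints at [81.251, 20.546, 0.682, 0, -70.136, -16.507], TCP at [0.288, 0.61, 0.203] pointing down, gripper open.
Joint ranges: [-176.03, 176.03], [-82.01, 121.73], [-58.28, 71.71], [-173.87, 95.51], [-174.79, -0.11], [-173.66, 173.66]. Speed limits (degrees/s): [136.94, 136.94, 172.46, 180, 180, 180].

### API

Orientations are given as [roll, pitch, yaw] about the fixed x, y, z axes, in that order (R = Rz(yaw) Ry(pitch) Rx(roll)).
In Python, from plant import get_obs, snapshot, close_job, hold_point_z gives the robot as it stands. The module is installed in compiled form; this text tells all that it offers.
- The arm moves only by the tool jog_arm, never from a script. Its argument "commands" is a list of rows, each a list of 4 numbers: the shift along the world's x, y, z in mm, then the turn about the world's z in degrees. In form: [[x, y, z, turn], ...]. A call has exactly 10 rows; each row shifts and turns the commanded pose from where the row before left it; what a row does not reach is not made up. A row lasts 1/12 s, in which the tool goes at most 41.7 mm and 7.16 degrees, less where a joint would pass 70% of its speed; a pose out of reach is approached as far as the arm can. A call is refused whole if a number of a shift passes 41.7 or a number of a turn 7.16, either way. A call with a gripper value outside its range is refused whole. "fingers" is the finger opening in mm, from 0 to 87.6, set as the call begins (left out, the last holds). The fingers move at their own pace and stop on an object; the grip force is fixed at half the most. Time passes only in rows, so rows that do not move let the fingers close, or fill a call up. It gives the time, the measured TCP pose, the force and the opening at its end, in the units of the state.
- get_obs(): the state, without advancing time (a new reading comes with each control period).
- snapshot(name): name is "scene" or "top" or "wrist"; returns a dict with "image" (400x640x3 uint8, red, green, blue), "fov_y" (degrees; the focal length in pixels is half the picture's height over the tangent of half this angle, whatever the lens; pixels are square), "cx", "cy" (the principal point, pixels), "rvec" (rotation vector, rad) and "tvec" (3), from world to camera coordinates, as OpenCV has them; the wrist camera has in their place "mount" (4x4, takes a point from camera to tool coordinates, whose origin is the TCP and whose axes are the flange's). Camera axes: x right, y down, z forward; pixel columns grow to the right and rows downward; lengths in m; the calibration is good to about 2 mm. A picture is of the moment at which its call begins: read the wrist's pose just before it. There is no depth.
- close_job(): hands the job in, once; it reports no verdict.
The state is a dict: "clock": time; "joint_pos": joint angles; "qvel": joint speeds; "tau": joint torques, N m; "tool_pos": TCP position; "orientation": TCP orientation; "force": force on the tool from outside, world axes, zero at the start; "moment": the same for the moment, N m; "opening": finger opening in m.
Only numpy, scipy, OpenCV 4.12 (cv2) and the standard library are available. Lean on these libraries where they do the work, as an engineer would, in place of code of your own. Each camera call takes 0.05 s, during which the arm holds its last target.

### The job

Press the clear cover of the sloping viewing dock down against its springy gasket and, still pressing, squeeze its two blue snap tabs together to unclip it, without wrenching the dock; draw it off and lay it flat, tabs up, in the middle of the green mat. Then lift the amber specimen block out of the dock and set it upright, beetle side up, in the middle of the lit white face of the light pad. Leave the petri dishes, the little clear box and the jar where they are.

Things in the scene. Friction and masses are not known exactly. Their poses are not given: they have to be found in the camera images.
- dock: White sloping viewing dock, fixed, about 160 x 150 mm on the table and 130 mm high. Origin on the table under the middle of its sloping face; z up, x horizontal from its low front edge to its high back edge. The face slopes up by 30 degrees along x. Never load it with more than 90 N.
- dock_seat (a point): Middle of the dock's sloping face, in the plane of the clipped cover's underside, 91 mm above the table; axes as the dock's. Under the cover is a tub 52 mm deep square to the face, its opening 100 mm along the slope and 114 mm across it. A blue frame round the cover stands 3 mm above this plane. Rubber strips under the two side edges of the cover give up to 9 mm.
- cover: Clear cover, plate 112 (x) x 122 (y) x 5 mm, about 0.11 kg, clipped on with 1.5 mm of play. Origin: middle of the plate's underside; z square to the plate, x up the slope. Barbed hooks lock the tabs until the plate is pressed in 4 to 9 mm square to the face: starts to give at 5 N, 8 N at 4 mm, stop at 11 N. Skirts reach 22 mm below the underside; it stands on them when laid down.
- cover_grip (a point): Point midway between the cover's two blue tabs, 25 mm above the plate's underside along the cover's z; axes as the cover's. The tabs stand to 37.5 mm, are 26 mm wide (y), 6 mm thick; outer faces 48 mm apart along x (one above the other on the slope, so the gripper must be square to the face), 30 mm fully squeezed. 47 mm above what the cover stands on when laid flat.
- tab_low (a joint): Sprung tab on the low side of the cover: 0 at rest (hooked), 0.009 m pushed in to its stop, towards the other tab; 3 N to start, 8.5 N at the stop. Unless the cover is pressed in it locks at about 0.0015. Beyond 0.0075 its hook is free: keep both tabs so while drawing the cover off square to the face. Fingertips resting on the plate outside the tabs can do the pressing.
- tab_high (a joint): Sprung tab on the high side of the cover: as the low one, 0 at rest, 0.009 m pushed in to the stop, towards the other tab.
- block_center (a point): Centre of the amber resin specimen block, 40 x 40 x 22 mm (height along its z), about 0.05 kg, black beetle on its paper-white top (+z). It lies on the floor of the dock's tub, tilted with it, x up the slope, against a rib 5 mm high on its low (-x) side; free on its two y sides, 30 mm or more from the tub walls. It is under the cover until that is off.
- mat_top (a point): Middle of the top of the thin green mat for the cover, 180 mm (x) by 170 mm (y), 3 mm thick, fixed flat on the table; this point is on its upper face.
- pad_top (a point): Middle of the upper face of the light pad, a black flat box 130 x 130 mm with a lit white face 110 x 110 mm, fixed flat on the table; this point is 11 mm above the table.
- petri_a_c (a point): Small clear petri dish, 60 mm across, 14 mm high, loose; point at its centre, 7 mm up. Not to be disturbed.
- petri_b_c (a point): Another such petri dish. Not to be disturbed.
- small_box_c (a point): Small clear specimen box, 36 x 36 x 28 mm, loose; point at its centre. Not to be disturbed.
- jar_c (a point): Small jar with a blue cap, 44 mm across, 60 mm high, loose; point half-way up. Not to be disturbed.
There are look-alikes about, which are no part of the job. Several things have the shape of the cover; the one meant has the colours described above.

How it is judged:
By the outcome, as a careful person would: the job done as asked, in the order asked, and still so for the second after the job is handed in, with the robot touching nothing.
It also fails if it takes over 58 s, if anything falls off the work surface, if the arm or the gripper's body presses on something with over 40 N, if the wrist force passes 120 N, or if a joint passes its speed limit or range.

## Working session

There is one attempt and no reset: what is moved stays moved. The work goes in short steps, Python scripts to look and compute and a tool call to move; the robot and the scene stay as the last step left them, time stands still between calls to the robot, and variables do not carry over. Pictures are saved under pics/ and viewed, and the job is handed in when it is done.

Besides the shell and the picture viewer there is one more tool, called by a JSON object that holds its "method" and its "body", one argument or row to a line. jog_arm: Moves the arm, as the interface text tells. Its arguments: {"type":"object","properties":{"commands":{"type":"array","items":{"type":"array","items":{"type":"number"}}},"fingers":{"type":"number"}},"required":["commands"]}

```bash
mkdir -p pics; ls; cat > h.py <<'E'
import numpy as np,cv2
from plant import get_obs,snapshot,close_job,hold_point_z
from scipy.spatial.transform import Rotation as R
E
python3 - <<'E'
from h import *
o=get_obs()
print(o, hold_point_z)
for n in ("scene","top","wrist"):
    s=snapshot(n); cv2.imwrite(f"pics/{n}0.png",s["image"][:,:,::-1]); 
    print(n,{k:v for k,v in s.items() if k!="image"})
E
```

```text
pics
{'clock': 0.0, 'joint_pos': array([ 8.12511363e+01,  2.05914317e+01,  6.32809805e-01, -2.02714712e-02,
       -7.01359260e+01, -1.65077137e+01]), 'qvel': array([ 0.04079744,  0.01932422, -0.0147573 ,  0.01305839, -0.08192582,
        0.06589781]), 'tau': array([ 1.88911377e-03, -5.82719994e+01,  2.93042582e+01,  6.99693426e+00,
        6.73938019e-03, -1.76447916e-04]), 'tool_pos': array([0.28779468, 0.60997639, 0.20201497]), 'orientation': array([ 1.79903934e+02, -8.59698634e-03, -2.52634740e+01]), 'force': array([ 0.23186142, -0.06642497,  0.07350981]), 'moment': array([-0.02945278, -0.04265448, -0.04097013]), 'opening': 0.08759221823519348} 0.0188
scene {'fov_y': 50.293815737998514, 'cx': 318.0471739749121, 'cy': 197.10168816303437, 'rvec': array([ 0.80541493,  2.50225676, -1.20173658]), 'tvec': array([ 0.43374096, -0.10496949,  1.37731973])}
top {'fov_y': 46.20528341501888, 'cx': 317.03494534954774, 'cy': 203.0718463021316, 'rvec': array([ 2.18415821, -2.17753686,  0.06822302]), 'tvec': array([0.00821596, 0.50988773, 1.22217297])}
wrist {'fov_y': 59.668973869329335, 'cx': 326.9118473372371, 'cy': 198.88337461040928, 'mount': array([[-3.01548696e-04, -9.51406441e-01, -3.07937806e-01,
         8.45537275e-02],
       [ 9.99999766e-01, -4.75928083e-04,  4.91178464e-04,
        -5.59398235e-04],
       [-6.13866604e-04, -3.07937586e-01,  9.51406362e-01,
        -1.81921904e-01],
       [ 0.00000000e+00,  0.00000000e+00,  0.00000000e+00,
         1.00000000e+00]])}
```

View pics/scene0.png

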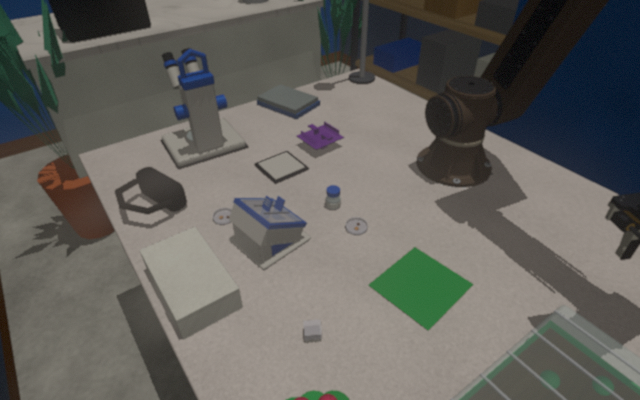

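View pics/top0.png

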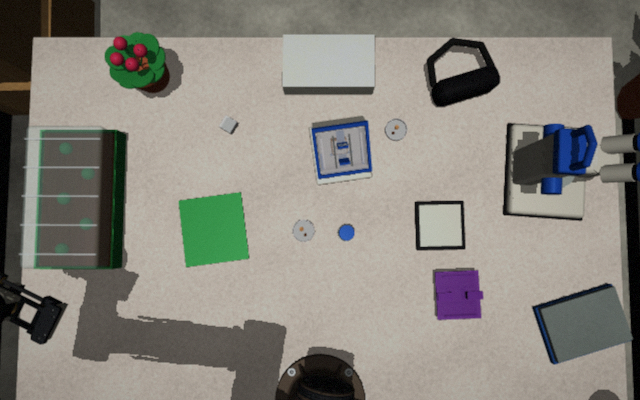

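View pics/wrist0.png

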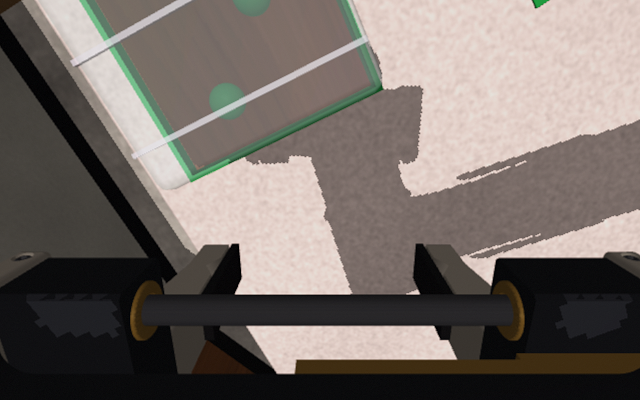

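```bash
cat >> h.py <<'E'
def cam(s,T=None):
    h=s["image"].shape[0]; f=h/2/np.tan(np.radians(s["fov_y"]/2))
    if "rvec" in s:
        Rm=cv2.Rodrigues(np.array(s["rvec"]))[0]; C=-Rm.T@s["tvec"]; Rwc=Rm.T
    else:
        o=T; M=np.eye(4); M[:3,:3]=R.from_euler("xyz",o["orientation"],degrees=True).as_matrix(); M[:3,3]=o["tool_pos"]
        M=M@s["mount"]; C=M[:3,3]; Rwc=M[:3,:3]
    return f,s["cx"],s["cy"],C,Rwc
def ray(c,u,v):
    f,cx,cy,C,Rw=c; d=Rw@np.array([(u-cx)/f,(v-cy)/f,1]); return C,d/np.linalg.norm(d)
def onz(c,u,v,z):
    C,d=ray(c,u,v); return C+d*(z-C[2])/d[2]
def proj(c,P):
    f,cx,cy,C,Rw=c; p=Rw.T@(np.asarray(P)-C); return np.array([cx+f*p[0]/p[2],cy+f*p[1]/p[2]])
def tri(rays):
    A=np.zeros((3,3));b=np.zeros(3)
    for C,d in rays:
        P=np.eye(3)-np.outer(d,d);A+=P;b+=P@C
    x=np.linalg.solve(A,b); return x,[np.linalg.norm((np.eye(3)-np.outer(d,d))@(x-C)) for C,d in rays]
def crop(img,x0,y0,x1,y1,k,name):
    c=cv2.resize(img[y0:y1,x0:x1,::-1],None,fx=k,fy=k,interpolation=cv2.INTER_CUBIC); cv2.imwrite("pics/"+name,c)
E
python3 - <<'E'
from h import *
s=snapshot("scene");t=snapshot("top")
crop(s["image"],200,170,330,280,6,"dock_s.png")
crop(t["image"],290,100,420,200,6,"dock_t.png")
ct=cam(t)
print("top",ct[3]); print("scene",cam(s)[3])
for n,u,v,z in [("mat",214,230,.003),("pad",440,225,.011),("dock",342,150,.09),("purple",458,294,.03),("jar",346,232,.06),("p",303,230,.007),("p2",396,129,.007),("box",229,125,.014),("dockfoot",345,182,0),("base",320,390,0)]:
    print(n,onz(ct,u,v,z).round(3))
E
```

```text
top [ 0.42147452 -0.00126632  1.25543514]
scene [1.00338987 0.68292972 0.78928779]
mat [0.438 0.285 0.003]
pad [ 0.453 -0.316  0.011]
dock [ 0.639 -0.053  0.09 ]
purple [ 0.275 -0.355  0.03 ]
jar [ 0.433 -0.065  0.06 ]
p [0.439 0.047 0.007]
p2 [ 0.711 -0.202  0.007]
box [0.72  0.247 0.014]
dockfoot [ 0.568 -0.065  0.   ]
base [0.022 0.001 0.   ]
```

View pics/dock_s.png

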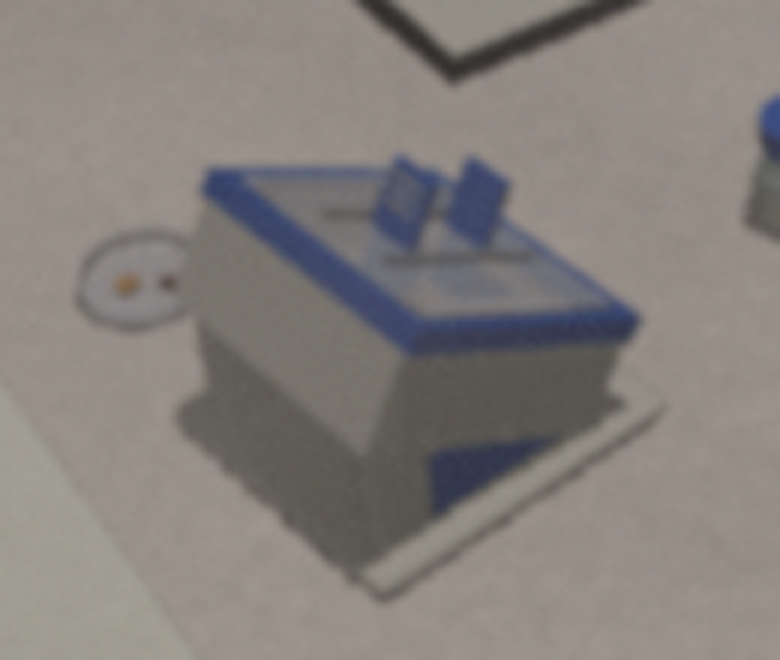

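View pics/dock_t.png

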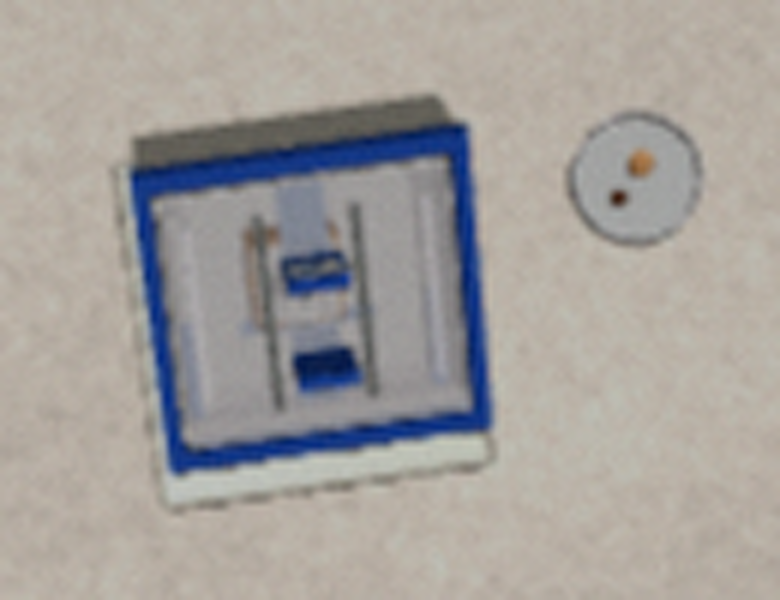

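{"method": "jog_arm", "body": {
  "commands": [
    [34, -17, 10, -7],
    [33, -20, 10, -7],
    [32, -21, 10, -7],
    [31, -23, 10, -7],
    [30, -25, 10, -7],
    [28, -27, 10, -7],
    [27, -28, 10, -7],
    [25, -30, 10, -7],
    [23, -31, 10, -7],
    [21, -32, 10, -7]
  ]
}}

```text
clock: 1.08
tool_pos: [0.573, 0.3548, 0.3031]
orientation: [180.0, -0.0, -95.6]
force: [0.5, 1.1, -0.0]
opening: 0.0876
```

```bash
python3 - <<'E'
from h import *
o=get_obs(); print({k:np.round(v,3) for k,v in o.items()})
s=snapshot("scene");t=snapshot("top")
cs,ct=cam(s),cam(t)
for n,a,b in [("farleft",(268.3,227.5),(312.5,129.2)),("nearleft",(305.8,223.3),(319.2,178)),("farright",(235,198.7),(367.5,121.3))]:
    print(n,tri([ray(cs,*a),ray(ct,*b)]))
E
```

```text
{'clock': np.float64(1.083), 'joint_pos': array([ 4.8297e+01,  1.8150e+01,  9.9980e+00, -1.0000e-03, -8.1876e+01,
       -5.3902e+01]), 'qvel': array([-38.845,  -2.04 ,  12.248,  -0.086, -14.187, -44.745]), 'tau': array([  4.374, -57.624,  29.856,   7.291,   0.254,   1.305]), 'tool_pos': array([0.573, 0.355, 0.303]), 'orientation': array([ 1.79982e+02, -2.20000e-02, -9.56060e+01]), 'force': array([ 0.477,  1.067, -0.037]), 'moment': array([ 0.122, -0.155, -0.05 ]), 'opening': np.float64(0.088)}
farleft (array([0.68566722, 0.0205973 , 0.11535598]), [np.float64(0.00016983154693288544), np.float64(0.00016983154693286597)])
nearleft (array([0.57201736, 0.00407209, 0.0550334 ]), [np.float64(2.429142507420671e-06), np.float64(2.4291425074453076e-06)])
farright (array([ 0.70339755, -0.1139697 ,  0.12175758]), [np.float64(0.0005347856557400177), np.float64(0.0005347856557399189)])
```

{"method": "jog_arm", "body": {
  "commands": [
    [20, -35, 5, 1],
    [20, -35, 5, 2],
    [20, -35, 5, 1],
    [20, -35, 5, 2],
    [20, -35, 5, 1],
    [20, -35, 5, 2],
    [20, -35, 5, 1],
    [20, -35, 5, 2],
    [20, -35, 5, 1],
    [20, -35, 5, 1]
  ]
}}

```text
clock: 2.02
tool_pos: [0.7726, 0.0051, 0.353]
orientation: [180.0, 0.0, -81.1]
force: [2.2, 1.1, 0.1]
opening: 0.0876
```

{"method": "jog_arm", "body": {
  "commands": [
    [20, -5, 0, 0],
    [20, -5, 0, 0],
    [20, -5, 0, 0],
    [20, -5, 0, 0],
    [20, -5, 0, 0],
    [20, -5, 0, 0],
    [0, 0, 0, 0],
    [0, 0, 0, 0],
    [0, 0, 0, 0],
    [0, 0, 0, 0]
  ]
}}

```text
clock: 2.85
tool_pos: [0.8915, -0.0232, 0.3543]
orientation: [-179.9, -0.0, -81.2]
force: [0.3, -0.3, 0.4]
opening: 0.0875
```

```bash
python3 - <<'E'
from h import *
o=get_obs(); print({k:np.round(v,3) for k,v in o.items()})
E
```

```text
{'clock': np.float64(2.85), 'joint_pos': array([ 1.09390e+01,  4.51060e+01,  6.17050e+01,  1.80000e-02,
       -1.06527e+02, -2.15600e+00]), 'qvel': array([ 0.05 , -1.416,  0.136,  0.03 , -0.098,  0.089]), 'tau': array([-1.8400e-01, -8.5057e+01,  2.9196e+01,  6.9110e+00,  6.6000e-02,
        3.0000e-03]), 'tool_pos': array([ 0.892, -0.023,  0.354]), 'orientation': array([-1.79928e+02, -1.50000e-02, -8.12230e+01]), 'force': array([ 0.332, -0.259,  0.382]), 'moment': array([-0.008,  0.009, -0.028]), 'opening': np.float64(0.088)}
```

{"method": "jog_arm", "body": {
  "commands": [
    [20, 0, 0, 0],
    [20, 0, 0, 0],
    [20, 0, 0, 0],
    [20, 0, 0, 0],
    [20, 0, 0, 0],
    [20, 0, 0, 0],
    [20, 0, 0, 0],
    [20, 0, 0, 0],
    [0, 0, 0, 0],
    [0, 0, 0, 0]
  ]
}}

```text
clock: 3.68
tool_pos: [0.975, -0.022, 0.3062]
orientation: [-175.4, -1.4, -81.3]
force: [0.4, 0.4, -0.4]
opening: 0.0877
```

```bash
python3 - <<'E'
from h import *
o=get_obs(); print({k:np.round(v,3) for k,v in o.items()})
E
```

```text
{'clock': np.float64(3.683), 'joint_pos': array([  10.679,   53.455,   71.617,    1.556, -103.616,   -1.504]), 'qvel': array([-0.081, -0.781,  0.758,  0.215, -0.568,  0.051]), 'tau': array([ 3.0000e-02, -9.5754e+01,  2.9710e+01,  7.1040e+00,  4.7200e-01,
        1.1000e-02]), 'tool_pos': array([ 0.975, -0.022,  0.306]), 'orientation': array([-175.411,   -1.358,  -81.306]), 'force': array([ 0.444,  0.394, -0.36 ]), 'moment': array([ 0.136,  0.214, -0.01 ]), 'opening': np.float64(0.088)}
```

{"method": "jog_arm", "body": {
  "commands": [
    [20, 0, 20, 0],
    [20, 0, 20, 0],
    [20, 0, 20, 0],
    [20, 0, 20, 0],
    [20, 0, 20, 0],
    [20, 0, 20, 0],
    [20, 0, 20, 0],
    [20, 0, 20, 0],
    [0, 0, 0, 0],
    [0, 0, 0, 0]
  ]
}}

```text
clock: 4.52
tool_pos: [0.9998, -0.02, 0.3853]
orientation: [-166.6, -3.8, -81.7]
force: [1.1, -0.7, -0.2]
opening: 0.0874
```

{"method": "jog_arm", "body": {
  "commands": [
    [-30, 0, 0, 0],
    [-30, 0, 0, 0],
    [-30, 0, 0, 0],
    [-30, 0, 0, 0],
    [0, 0, 0, 0],
    [0, 0, 0, 0],
    [0, 0, 0, 0],
    [0, 0, 0, 0],
    [0, 0, 0, 0],
    [0, 0, 0, 0]
  ]
}}

```text
clock: 5.35
tool_pos: [0.891, -0.0197, 0.3836]
orientation: [-166.7, -3.8, -81.7]
force: [-0.3, -0.1, -0.3]
opening: 0.0879
```

```bash
python3 - <<'E'
from h import *
o=get_obs(); print({k:np.round(v,3) for k,v in o.items()})
E
```

```text
{'clock': np.float64(5.35), 'joint_pos': array([ 13.37 ,  31.325,  36.836,   4.919, -82.594,  -4.716]), 'qvel': array([ 0.022, -0.337, -0.336,  0.083,  0.107, -0.016]), 'tau': array([-2.0000e-03, -7.5251e+01,  3.1933e+01,  7.7010e+00,  7.6700e-01,
        1.7000e-02]), 'tool_pos': array([ 0.891, -0.02 ,  0.384]), 'orientation': array([-166.712,   -3.825,  -81.71 ]), 'force': array([-0.332, -0.081, -0.292]), 'moment': array([ 0.155,  0.701, -0.012]), 'opening': np.float64(0.088)}
```

```bash
cat >> h.py <<'E'
def tilt(rpy):
    z=R.from_euler("xyz",rpy,degrees=True).as_matrix()[:,2]; return np.degrees(np.arccos(-z[2])),np.degrees(np.arctan2(z[1],z[0])),z
E
python3 - <<'E'
from h import *
a=tilt([-175.411,-1.358,-81.306]);b=tilt([-166.712,-3.825,-81.71]);print(a,b,b[2]-a[2])
E
```

```text
(np.float64(4.78530456506477), np.float64(-7.755991415671053), array([ 0.08265909, -0.01125821, -0.99651429])) (np.float64(13.818040235788262), np.float64(-7.483091192915983), array([ 0.23680511, -0.03110489, -0.97105913])) [ 0.15414601 -0.01984668  0.02545516]
```

{"method": "jog_arm", "body": {
  "commands": [
    [38, 0, 0, -7],
    [38, 0, 0, -7],
    [38, 0, 0, -7],
    [35, 0, 18, -7],
    [35, 0, 18, 0],
    [35, 0, 18, 0],
    [35, 0, 18, 0],
    [35, 0, 18, 0],
    [35, 0, 18, 0],
    [35, 0, 18, 0]
  ]
}}

```text
clock: 6.18
tool_pos: [1.0699, -0.0245, 0.4062]
orientation: [-155.3, -2.4, -105.4]
force: [0.5, -0.4, 0.6]
opening: 0.0879
```

```bash
python3 - <<'E'
from h import *
o=get_obs(); print({k:np.round(v,3) for k,v in o.items()}); print(tilt(o["orientation"]))
E
```

```text
{'clock': np.float64(6.183), 'joint_pos': array([ 13.954,  51.852,  71.712,  13.755, -89.045, -26.477]), 'qvel': array([-3.2200e-01,  2.2790e+00, -1.2000e-02,  6.0990e+00,  2.1214e+01,
       -3.5000e-01]), 'tau': array([ 7.9000e-02, -9.4685e+01,  3.0425e+01,  7.3200e+00,  5.6500e-01,
        4.6000e-02]), 'tool_pos': array([ 1.07 , -0.024,  0.406]), 'orientation': array([-155.308,   -2.404, -105.357]), 'force': array([ 0.548, -0.402,  0.573]), 'moment': array([ 0.576,  1.247, -0.034]), 'opening': np.float64(0.088)}
(np.float64(24.801737249217723), np.float64(-20.56875611260721), array([ 0.39273831, -0.14737625, -0.90776476]))
```

{"method": "jog_arm", "body": {
  "commands": [
    [0, 0, 0, -7],
    [0, 0, 0, -7],
    [35, 0, 15, -3],
    [35, 0, 15, 0],
    [30, 0, 12, 0],
    [0, 0, 0, 0],
    [0, 0, 0, 0],
    [-30, 0, -20, 6],
    [-30, 0, -20, 6],
    [-30, 0, -20, 6]
  ]
}}

```text
clock: 7.02
tool_pos: [1.0555, -0.0284, 0.3738]
orientation: [-150.4, -0.7, -111.2]
force: [2.8, 0.5, 1.5]
opening: 0.0873
```

```bash
python3 - <<'E'
from h import *
o=get_obs(); print({k:np.round(v,3) for k,v in o.items()}); print(tilt(o["orientation"]))
E
```

```text
{'clock': np.float64(7.017), 'joint_pos': array([ 15.101,  40.598,  41.191,  19.04 , -67.512, -39.87 ]), 'qvel': array([  -4.123,  -58.723, -121.644,  -13.596,   79.678,   33.588]), 'tau': array([  0.436, -76.447,  37.297,   8.015,  -1.605,  -1.342]), 'tool_pos': array([ 1.056, -0.028,  0.374]), 'orientation': array([-150.397,   -0.714, -111.235]), 'force': array([2.761, 0.512, 1.513]), 'moment': array([0.673, 1.096, 0.136]), 'opening': np.float64(0.087)}
(np.float64(29.610979588221177), np.float64(-22.491265340356865), array([ 0.45652553, -0.18901753, -0.86940026]))
```

{"method": "jog_arm", "body": {
  "commands": [
    [-38, -3, -8, 2],
    [-38, -3, -8, 2],
    [-38, -3, -8, 2],
    [-38, -3, -8, 2],
    [-38, -3, -8, 2],
    [-38, -3, -8, 2],
    [-38, -3, -8, 2],
    [-38, -3, -8, 2],
    [-38, -3, -10, 2],
    [-38, -3, -10, 2]
  ]
}}

```text
clock: 7.85
tool_pos: [0.6769, -0.0594, 0.2944]
orientation: [-150.2, -0.6, -91.5]
force: [-0.5, 0.2, 0.3]
opening: 0.0872
```

```bash
python3 - <<'E'
from h import *
o=get_obs(); print({k:np.round(v,3) for k,v in o.items()}); print(tilt(o["orientation"]))
E
```

```text
{'clock': np.float64(7.85), 'joint_pos': array([ 16.577,   0.414, -25.759,  15.921, -36.529, -28.431]), 'qvel': array([  3.125, -41.44 , -55.154,  -9.376,  18.714,  23.159]), 'tau': array([ -0.61 , -25.894,  32.581,   7.131,   0.946,  -0.686]), 'tool_pos': array([ 0.677, -0.059,  0.294]), 'orientation': array([-150.25 ,   -0.648,  -91.496]), 'force': array([-0.471,  0.154,  0.304]), 'moment': array([0.136, 1.63 , 0.037]), 'opening': np.float64(0.087)}
(np.float64(29.756527667101633), np.float64(-2.6296254103636505), array([ 0.49579278, -0.02277071, -0.86814228]))
```

{"method": "jog_arm", "body": {
  "commands": [
    [-25, 0, -20, 3],
    [-25, 0, -20, 3],
    [-20, 0, -20, 2],
    [0, 0, -15, 0],
    [0, 0, 0, 0],
    [0, 0, 0, 0],
    [0, 0, 0, 0],
    [0, 0, 0, 0],
    [0, 0, 0, 0],
    [0, 0, 0, 0]
  ],
  "fingers": 58
}}

```text
clock: 8.68
tool_pos: [0.6095, -0.0588, 0.2194]
orientation: [-150.3, -0.7, -83.6]
force: [-0.7, 0.0, -0.8]
opening: 0.0582
```

```bash
python3 - <<'E'
from h import *
o=get_obs(); print({k:np.round(v,3) for k,v in o.items()}); print(tilt(o["orientation"]))
import pickle
w=snapshot("wrist"); pickle.dump((o,w),open("w1.pkl","wb"))
cv2.imwrite("pics/w1.png",w["image"][:,:,::-1])
E
```

```text
{'clock': np.float64(8.683), 'joint_pos': array([ 16.03 ,  -2.83 , -37.566,  11.975, -26.476, -18.781]), 'qvel': array([ 0.005,  0.079, -0.458,  0.022,  0.075, -0.038]), 'tau': array([ 1.0000e-03, -2.4143e+01,  2.8248e+01,  6.2590e+00,  1.5570e+00,
        4.0000e-02]), 'tool_pos': array([ 0.61 , -0.059,  0.219]), 'orientation': array([-150.284,   -0.661,  -83.564]), 'force': array([-0.656,  0.022, -0.847]), 'moment': array([-0.073,  1.668,  0.031]), 'opening': np.float64(0.058)}
(np.float64(29.722736120461104), np.float64(5.277152785378423), array([ 0.49370183,  0.04560078, -0.86843484]))
```

View pics/w1.png

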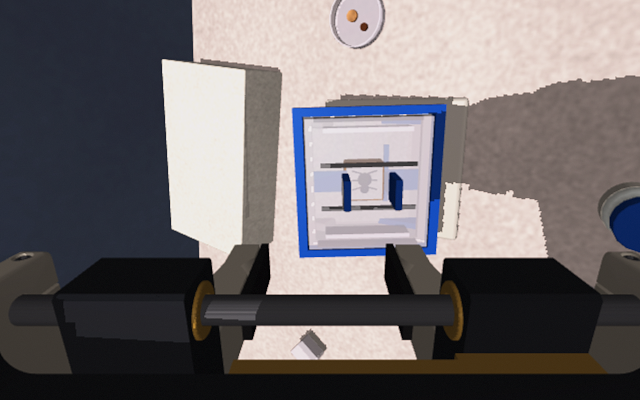

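```bash
python3 - <<'E'
from h import *
import pickle
o,w=pickle.load(open("w1.pkl","rb")); c=cam(w,o); im=w["image"]
hsv=cv2.cvtColor(im,cv2.COLOR_RGB2HSV)
m=((hsv[:,:,0]>105)&(hsv[:,:,0]<128)&(hsv[:,:,1]>150)&(hsv[:,:,2]>40)).astype(np.uint8)
m[260:]=0;m[:,560:]=0
cs,_=cv2.findContours(m,cv2.RETR_EXTERNAL,cv2.CHAIN_APPROX_NONE)
for k in cs:
    if cv2.contourArea(k)>60:
        print(cv2.contourArea(k),cv2.boundingRect(k),cv2.approxPolyDP(k,4,True)[:,0].tolist())
cs,h=cv2.findContours(m,cv2.RETR_CCOMP,cv2.CHAIN_APPROX_NONE)
for k,hh in zip(cs,h[0]):
    if hh[3]>=0 and cv2.contourArea(k)>500: print("hole",cv2.contourArea(k),cv2.approxPolyDP(k,6,True)[:,0].tolist())
crop(im,285,95,475,265,4,"w1c.png")
E
```

```text
207.0 (343, 174, 8, 37) [[343, 174], [344, 210], [350, 210], [350, 183]]
361.5 (389, 173, 14, 37) [[390, 173], [389, 198], [400, 209], [402, 181]]
4065.0 (293, 104, 153, 153) [[444, 104], [293, 108], [300, 256], [385, 254], [385, 248], [308, 249], [302, 117], [422, 112], [435, 116], [428, 239], [422, 247], [425, 253], [435, 253]]
```

View pics/w1c.png

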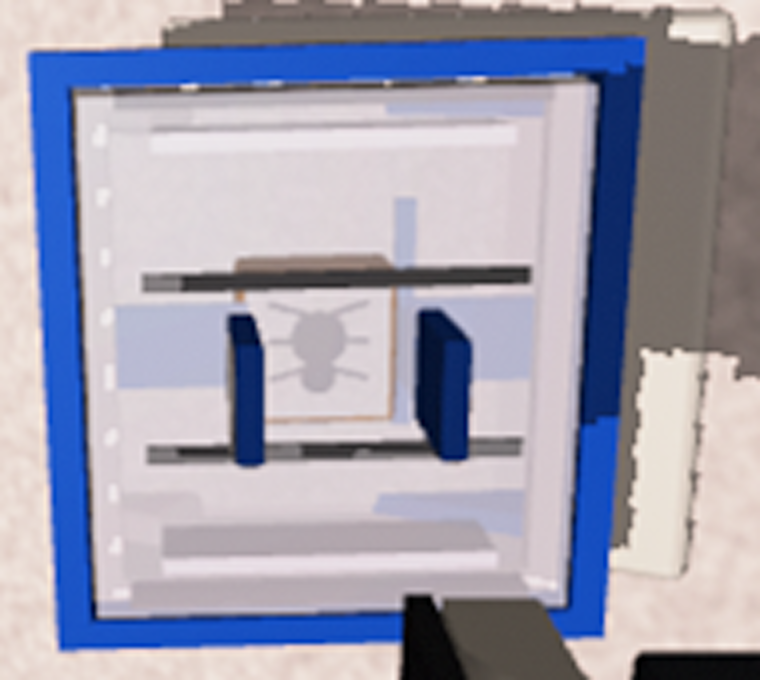

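```bash
cat > dock.py <<'E'
from h import *
import pickle
o,w=pickle.load(open("w1.pkl","rb")); c=cam(w,o)
def dockR(yaw): return R.from_euler("xyz",[0,-30,yaw],degrees=True).as_matrix()
def onplane(uv,S,Rd,h):
    C,d=ray(c,*uv); n=Rd[:,2]; P0=S+n*h; return C+d*((P0-C)@n)/(d@n)
E
python3 - <<'E'
from dock import *
cor=[(292.5,108),(446.2,104.5),(435.7,253.7),(300,257.5)]
S=np.array([.638,-.055,.091]);yaw=8.
for i in range(20):
    Rd=dockR(yaw); P=[onplane(q,S,Rd,.003) for q in cor]
    m=np.mean(P,0)-Rd[:,2]*.003
    # keep z=.091: slide along slope
    L=[Rd.T@(p-S) for p in P]
    xd=(P[0]-P[1])+(P[3]-P[2]); yd=(P[3]-P[0])+(P[2]-P[1])
    yaw=np.degrees(np.arctan2(xd[1],xd[0])); yaw2=np.degrees(np.arctan2(-yd[0],yd[1]))
    S=S+ (m-S)*np.array([1,1,0])
    if abs(m[2]-.091)<1e-5 and i>5: break
print(S,m,yaw,yaw2); print((np.array(L)*1e3).round(1))
Rd=dockR((yaw+yaw2)/2)
for q in [(398.5,194.5),(347.4,196.5)]: print("tab",(Rd.T@(onplane(q,S,Rd,.0375)-S)*1e3).round(1))
cs=cam(snapshot("scene"));ct=cam(snapshot("top"))
C=[[65,72,3],[-65,72,3],[65,-72,3]]
for q in C:
    P=S+Rd@np.array(q)/1e3; print(P.round(4),proj(cs,P).round(1),proj(ct,P).round(1))
E
```

```text
[ 0.63984153 -0.05464919  0.091     ] [ 0.63984153 -0.05464919  0.09100005] 8.480803447548853 8.407680796707796
[[ 65.4 -69.9   3. ]
 [-65.6 -69.5   3. ]
 [-65.4  69.5   3. ]
 [ 65.6  69.9   3. ]]
tab [-20.3  -0.7  37.5]
tab [21.3 -0.1 37.5]
[0.6835 0.0246 0.1261] [269.7 224.7] [310.8 129. ]
[0.5721 0.0081 0.0611] [306.6 222.4] [317.6 177.7]
[ 0.7046 -0.1178  0.1261] [233.4 196.7] [369.1 120.6]
```

{"method": "jog_arm", "body": {
  "commands": [
    [2, 0, -20, 1],
    [2, 0, -20, 1],
    [1, 0, -20, 0],
    [1, 0, -15, 0],
    [0, 0, -10, 0],
    [0, 0, 0, 0],
    [0, 0, 0, 0],
    [0, 0, 0, 0],
    [0, 0, 0, 0],
    [0, 0, 0, 0]
  ]
}}

```text
clock: 9.67
tool_pos: [0.6156, -0.0587, 0.1351]
orientation: [-150.2, -0.7, -81.6]
force: [-0.2, 0.3, 0.3]
opening: 0.0581
```

```bash
cat >> h.py <<'E'
S=np.array([.6398,-.0546,.091]); RD=R.from_euler("xyz",[0,-30,8.45],degrees=True).as_matrix()
def st(img=None):
    o=get_obs(); Rt=R.from_euler("xyz",o["orientation"],degrees=True).as_matrix()
    print("t",round(float(o["clock"]),2),"pos",o["tool_pos"].round(4),"rpy",o["orientation"].round(2),"F",o["force"].round(1),"op",round(float(o["opening"])*1e3,1),"j",o["joint_pos"].round(1))
    print("seat frame mm",(RD.T@(o["tool_pos"]-S)*1e3).round(1),"toolz",(RD.T@Rt[:,2]).round(3),"tooly",(RD.T@Rt[:,1]).round(3),"Fseat",(RD.T@o["force"]).round(1),"M",o["moment"].round(2))
    if img:
        w=snapshot("wrist"); cv2.imwrite("pics/"+img,w["image"][:,:,::-1])
        import pickle; pickle.dump((o,w),open(img+".pkl","wb"))
    return o
def d(seat_mm):
    o=get_obs(); print("delta mm",((S+RD@np.array(seat_mm)/1e3-o["tool_pos"])*1e3).round(1))
E
python3 - <<'E'
from h import *
st("w2.png"); d([.3,-.3,12]); d([0.3,-.3,5])
E
```

```text
t 9.67 pos [ 0.6156 -0.0587  0.1351] rpy [-150.21   -0.66  -81.56] F [-0.2  0.3  0.3] op 58.1 j [ 14.1   3.8 -45.7  17.3 -11.4 -21.5]
seat frame mm [ 0.8 -0.5 50.5] toolz [-0.004 -0.01  -1.   ] tooly [-1.    -0.006  0.004] Fseat [0.  0.4 0.4] M [-0.14  1.61  0.01]
delta mm [ 18.7   3.  -33.4]
delta mm [ 22.2   3.5 -39.5]
```

View pics/w2.png

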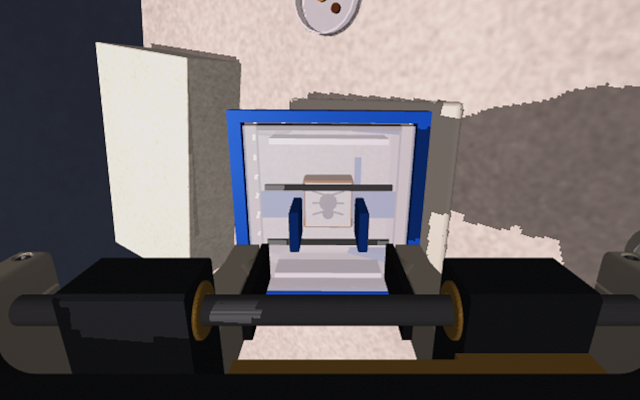

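{"method": "jog_arm", "body": {
  "commands": [
    [3, 0.5, -5, 0],
    [3, 0.5, -5, 0],
    [3, 0.5, -5, 0],
    [3, 0.5, -5, 0],
    [3, 0.5, -5, 0],
    [3, 0.5, -5, 0],
    [0, 0, -1, 0],
    [0, 0, 0, 0],
    [0, 0, 0, 0],
    [0, 0, 0, 0]
  ]
}}

```text
clock: 10.55
tool_pos: [0.6336, -0.0568, 0.105]
orientation: [-150.4, -0.5, -81.5]
force: [0.0, -0.1, 0.9]
opening: 0.0583
```

```bash
python3 - <<'E'
from h import *
st("w3.png"); d([.4,-.3,5]); d([0.4,-.3,-2])
E
```

```text
t 10.55 pos [ 0.6336 -0.0568  0.105 ] rpy [-150.43   -0.47  -81.46] F [ 0.  -0.1  0.9] op 58.3 j [ 10.2   7.9 -50.7  33.9  -2.2 -35.1]
seat frame mm [ 1.4 -1.2 15.3] toolz [-0.008 -0.006 -1.   ] tooly [-1.    -0.005  0.008] Fseat [ 0.5 -0.1  0.8] M [-0.12  1.59  0.  ]
delta mm [ 4.2  1.5 -9.5]
delta mm [  7.6   2.  -15.5]
```

View pics/w3.png

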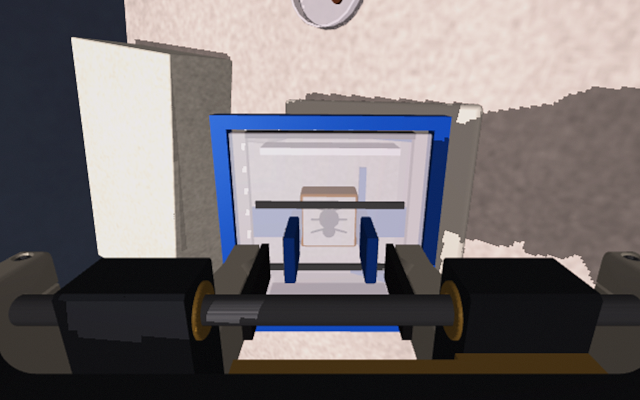

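{"method": "jog_arm", "body": {
  "commands": [
    [0.5, 0.3, -1.2, 0],
    [0.5, 0.3, -1.2, 0],
    [0.4, 0.2, -1.2, 0],
    [0.4, 0.2, -1.2, 0],
    [0.4, 0.2, -1.2, 0],
    [0, 0, 0, 0],
    [0, 0, 0, 0],
    [0, 0, 0, 0],
    [0, 0, 0, 0],
    [0, 0, 0, 0]
  ]
}}

```text
clock: 11.43
tool_pos: [0.6357, -0.0566, 0.0998]
orientation: [-150.6, -0.3, -81.4]
force: [-0.5, -0.0, -0.1]
opening: 0.058
```

```bash
python3 - <<'E'
from h import *
st(); d([.4,-.3,5]); d([0.4,-.3,0])
E
```

```text
t 11.43 pos [ 0.6357 -0.0566  0.0998] rpy [-150.62   -0.32  -81.37] F [-0.5 -0.  -0.1] op 58.0 j [ 10.4   8.7 -50.1  32.1  -2.2 -33.5]
seat frame mm [ 0.6 -1.3  9.8] toolz [-0.011 -0.003 -1.   ] tooly [-1.    -0.006  0.011] Fseat [-0.5  0.   0.2] M [-0.18  1.56  0.02]
delta mm [ 2.   1.3 -4.3]
delta mm [ 4.5  1.7 -8.6]
```

{"method": "jog_arm", "body": {
  "commands": [
    [0.5, 0.3, -1, 0],
    [0.5, 0.3, -1, 0],
    [0.5, 0.3, -1, 0],
    [0.5, 0.3, -1, 0],
    [0.5, 0.3, -1, 0],
    [0.5, 0.2, -1, 0],
    [0, 0, 0, 0],
    [0, 0, 0, 0],
    [0, 0, 0, 0],
    [0, 0, 0, 0]
  ]
}}

```text
clock: 12.27
tool_pos: [0.6389, -0.0557, 0.095]
orientation: [-150.7, -0.2, -81.3]
force: [0.7, -0.3, 0.2]
opening: 0.0583
```

```bash
python3 - <<'E'
from h import *
st(); d([.4,-.3,0])
E
```

```text
t 12.27 pos [ 0.6389 -0.0557  0.095 ] rpy [-150.75   -0.16  -81.28] F [ 0.7 -0.3  0.2] op 58.3 j [ 10.8   9.5 -49.4  30.1  -2.3 -31.8]
seat frame mm [ 1.1 -0.9  4. ] toolz [-0.013 -0.    -1.   ] tooly [-1.    -0.005  0.013] Fseat [ 0.7 -0.4 -0.2] M [-0.17  1.59 -0.01]
delta mm [ 1.2  0.8 -3.8]
```

{"method": "jog_arm", "body": {
  "commands": [
    [0.2, 0.1, -0.8, 0],
    [0.2, 0.1, -0.8, 0],
    [0.3, 0.1, -0.8, 0],
    [0.3, 0, -0.8, 0],
    [0, 0, 0, 0],
    [0, 0, 0, 0],
    [0, 0, 0, 0],
    [0, 0, 0, 0],
    [0, 0, 0, 0],
    [0, 0, 0, 0]
  ]
}}

```text
clock: 13.1
tool_pos: [0.6401, -0.0557, 0.0924]
orientation: [-150.8, -0.1, -81.2]
force: [-0.1, 0.2, -0.4]
opening: 0.058
```

```bash
python3 - <<'E'
from h import *
st("w4.png"); d([.4,-.3,0])
E
```

```text
t 13.1 pos [ 0.6401 -0.0557  0.0924] rpy [-1.508e+02 -8.000e-02 -8.123e+01] F [-0.1  0.2 -0.4] op 58.0 j [ 10.9   9.8 -49.   29.   -2.3 -30.8]
seat frame mm [ 0.8 -1.2  1.1] toolz [-0.014  0.001 -1.   ] tooly [-1.    -0.006  0.014] Fseat [-0.3  0.2 -0.3] M [-0.15  1.54  0.  ]
delta mm [ 0.1  0.9 -1.2]
```

View pics/w4.png

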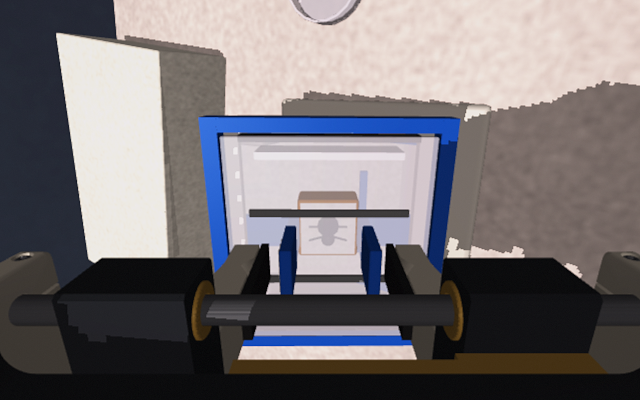

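{"method": "jog_arm", "body": {
  "commands": [
    [0.3, 0.2, -0.6, 0],
    [0.3, 0.2, -0.6, 0],
    [0.3, 0.1, -0.6, 0],
    [0.2, 0, -0.6, 0],
    [0.2, 0, -0.6, 0],
    [0, 0, 0, 0],
    [0, 0, 0, 0],
    [0, 0, 0, 0],
    [0, 0, 0, 0],
    [0, 0, 0, 0]
  ]
}}

```text
clock: 13.98
tool_pos: [0.6415, -0.0556, 0.0899]
orientation: [-150.9, -0.0, -81.2]
force: [-0.1, -0.8, 0.6]
opening: 0.058
```

```bash
python3 - <<'E'
from h import *
st();
E
```

```text
t 13.98 pos [ 0.6415 -0.0556  0.0899] rpy [-1.5085e+02 -1.0000e-02 -8.1200e+01] F [-0.1 -0.8  0.6] op 58.0 j [ 11.   10.2 -48.6  28.   -2.3 -29.9]
seat frame mm [ 0.8 -1.3 -1.8] toolz [-0.015  0.003 -1.   ] tooly [-1.    -0.005  0.015] Fseat [ 0.1 -0.7  0.6] M [-0.22  1.56 -0.02]
```

{"method": "jog_arm", "body": {
  "commands": [
    [0.3, 0.2, -0.6, 0],
    [0.3, 0.2, -0.6, 0],
    [0.3, 0.1, -0.6, 0],
    [0.2, 0, -0.6, 0],
    [0.2, 0, -0.6, 0],
    [0, 0, 0, 0],
    [0, 0, 0, 0],
    [0, 0, 0, 0],
    [0, 0, 0, 0],
    [0, 0, 0, 0]
  ]
}}

```text
clock: 14.82
tool_pos: [0.643, -0.0555, 0.0873]
orientation: [-150.9, 0.1, -81.2]
force: [0.2, -0.5, -0.2]
opening: 0.0582
```

```bash
python3 - <<'E'
from h import *
st("w5.png");
import pickle
w=pickle.load(open("w5.png.pkl","rb"))[1]
crop(w["image"],190,100,470,360,2.8,"w5c.png")
E
```

```text
t 14.82 pos [ 0.643  -0.0555  0.0873] rpy [-1.509e+02  6.000e-02 -8.116e+01] F [ 0.2 -0.5 -0.2] op 58.2 j [ 11.1  10.6 -48.3  27.   -2.3 -29. ]
seat frame mm [ 0.8 -1.3 -4.7] toolz [-0.016  0.004 -1.   ] tooly [-1.    -0.005  0.016] Fseat [ 0.  -0.5 -0.2] M [-0.18  1.58 -0.02]
```

View pics/w5c.png

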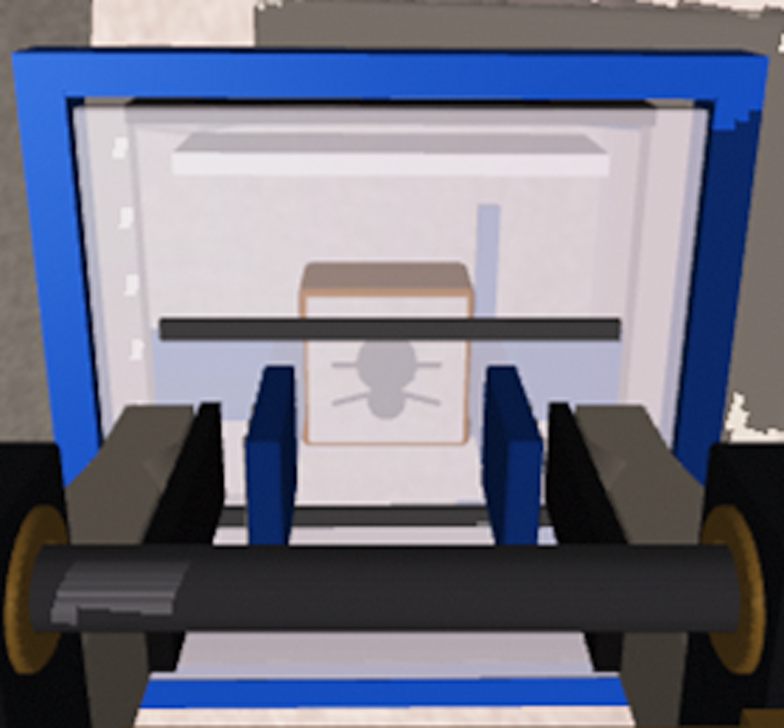

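{"method": "jog_arm", "body": {
  "commands": [
    [0.1, 0.1, -0.8, 0],
    [0.1, 0.1, -0.8, 0],
    [0.1, 0.1, -0.8, 0],
    [0.1, 0, -0.8, 0],
    [0, 0, 0, 0],
    [0, 0, 0, 0],
    [0, 0, 0, 0],
    [0, 0, 0, 0],
    [0, 0, 0, 0],
    [0, 0, 0, 0]
  ]
}}

```text
clock: 15.7
tool_pos: [0.6435, -0.0555, 0.0846]
orientation: [-151.0, 0.1, -81.1]
force: [0.6, -0.0, 0.1]
opening: 0.0579
```

```bash
python3 - <<'E'
from h import *
st();
E
```

```text
t 15.7 pos [ 0.6435 -0.0555  0.0846] rpy [-1.5096e+02  1.4000e-01 -8.1110e+01] F [ 0.6 -0.   0.1] op 57.9 j [ 11.2  11.  -47.9  25.9  -2.3 -28. ]
seat frame mm [-0.1 -1.5 -7.3] toolz [-0.017  0.006 -1.   ] tooly [-1.    -0.006  0.017] Fseat [ 0.6 -0.1 -0.2] M [-0.21  1.54  0.02]
```

{"method": "jog_arm", "body": {
  "commands": [
    [0.4, 0.1, -0.8, 0],
    [0.4, 0.1, -0.8, 0],
    [0.4, 0.1, -0.8, 0],
    [0.4, 0.1, -0.8, 0],
    [0.3, 0, -0.5, 0],
    [0, 0, 0, 0],
    [0, 0, 0, 0],
    [0, 0, 0, 0],
    [0, 0, 0, 0],
    [0, 0, 0, 0]
  ]
}}

```text
clock: 16.53
tool_pos: [0.6455, -0.0555, 0.0814]
orientation: [-151.0, 0.2, -81.1]
force: [0.6, 0.3, 0.8]
opening: 0.058
```

```bash
python3 - <<'E'
from h import *
st("w6.png");
import pickle
w=pickle.load(open("w6.png.pkl","rb"))[1]
crop(w["image"],190,100,470,360,2.8,"w6c.png")
crop(snapshot("scene")["image"],200,130,330,280,5,"s6.png")
E
```

```text
t 16.53 pos [ 0.6455 -0.0555  0.0814] rpy [-151.01    0.21  -81.07] F [0.6 0.3 0.8] op 58.0 j [ 11.3  11.5 -47.5  24.7  -2.3 -26.9]
seat frame mm [  0.   -1.8 -11.1] toolz [-0.018  0.007 -1.   ] tooly [-1.    -0.006  0.018] Fseat [1.  0.2 0.3] M [-0.21  1.54  0.03]
```

View pics/w6c.png

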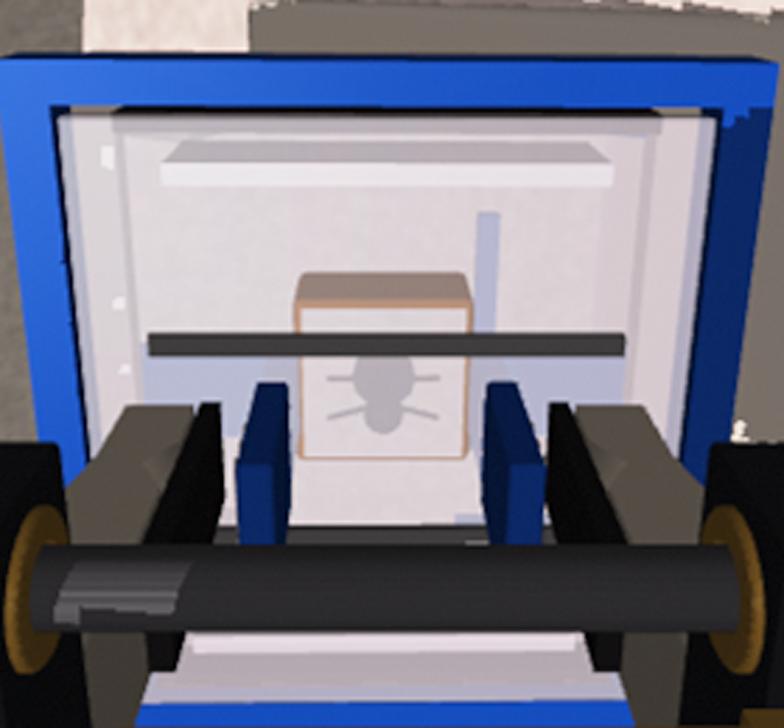

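View pics/s6.png

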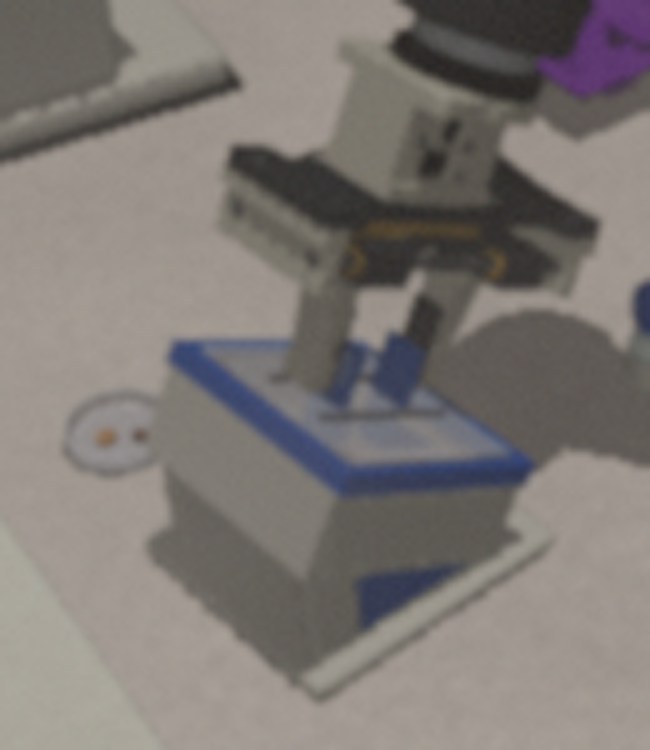

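```bash
python3 - <<'E'
from h import *
o=get_obs(); s=snapshot("scene"); c=cam(s)
Rt=R.from_euler("xyz",o["orientation"],degrees=True).as_matrix()
im=cv2.resize(s["image"][130:280,200:330,::-1],None,fx=5,fy=5,interpolation=cv2.INTER_CUBIC)
for z,col in ((0,(0,0,255)),(-.022,(0,255,0)),(-.05,(255,255,0))):
    for x in (.0095,-.0095):
        for y in (.029,.05,-.029,-.05):
            p=(proj(c,o["tool_pos"]+Rt@np.array([x,y,z]))-[200,130])*5; cv2.circle(im,tuple(int(v) for v in p),4,col,-1)
# dock frame model corners and tabs
for q in [[65.5,69.7,3],[65.5,-69.7,3],[-65.5,69.7,3],[-65.5,-69.7,3],[24,13,37.5],[24,-13,37.5],[-24,13,37.5],[-24,-13,37.5]]:
    p=(proj(c,S+RD@np.array(q)/1e3)-[200,130])*5; cv2.circle(im,tuple(int(v) for v in p),4,(255,0,255),-1)
cv2.imwrite("pics/s6m.png",im)
E
```

```text
(no output)
```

View pics/s6m.png

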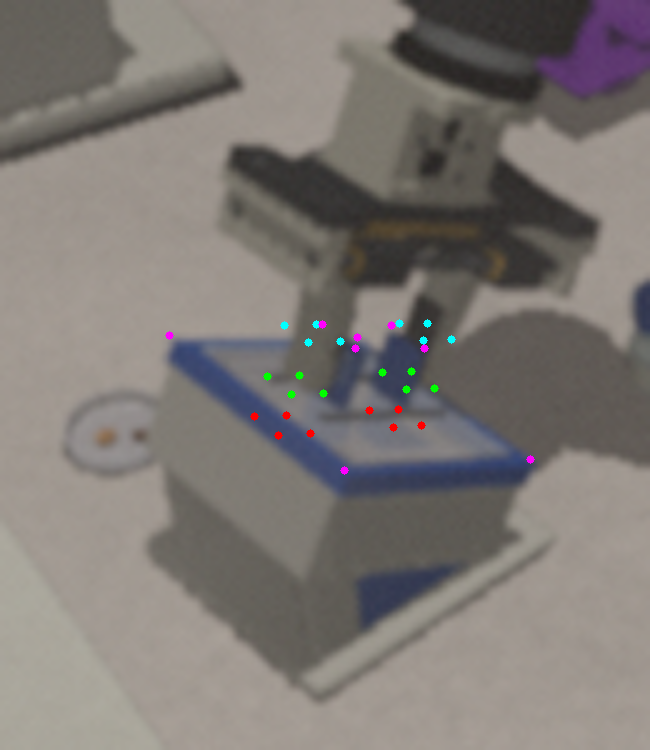

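{"method": "jog_arm", "body": {
  "commands": [
    [0.4, 0.3, -0.9, 0],
    [0.4, 0.3, -0.9, 0],
    [0.4, 0.3, -0.9, 0],
    [0.4, 0.3, -0.9, 0],
    [0.4, 0.3, -0.9, 0],
    [0, 0, 0, 0],
    [0, 0, 0, 0],
    [0, 0, 0, 0],
    [0, 0, 0, 0],
    [0, 0, 0, 0]
  ]
}}

```text
clock: 17.52
tool_pos: [0.6477, -0.0546, 0.0776]
orientation: [-151.1, 0.3, -81.0]
force: [0.1, 0.2, -0.6]
opening: 0.0578
```

```bash
python3 - <<'E'
from h import *
st();
E
```

```text
t 17.52 pos [ 0.6477 -0.0546  0.0776] rpy [-151.08    0.33  -81.  ] F [ 0.1  0.2 -0.6] op 57.8 j [ 11.5  12.1 -46.9  23.2  -2.4 -25.5]
seat frame mm [  0.1  -1.2 -15.6] toolz [-0.019  0.01  -1.   ] tooly [-1.    -0.006  0.019] Fseat [-0.2  0.2 -0.6] M [-0.23  1.54 -0.  ]
```

{"method": "jog_arm", "body": {
  "commands": [
    [0.5, 0.2, -0.9, 0],
    [0.5, 0.2, -0.9, 0],
    [0.5, 0.2, -0.9, 0],
    [0.5, 0.2, -0.9, 0],
    [0.5, 0.2, -0.9, 0],
    [0, 0, 0, 0],
    [0, 0, 0, 0],
    [0, 0, 0, 0],
    [0, 0, 0, 0],
    [0, 0, 0, 0]
  ]
}}

```text
clock: 18.35
tool_pos: [0.6503, -0.0542, 0.0735]
orientation: [-151.1, 0.4, -81.0]
force: [-4.5, -0.9, 4.4]
opening: 0.058
```

```bash
python3 - <<'E'
from h import *
st("w7.png");
import pickle
w=pickle.load(open("w7.png.pkl","rb"))[1]
crop(w["image"],190,100,470,360,2.8,"w7c.png")
E
```

```text
t 18.35 pos [ 0.6503 -0.0542  0.0735] rpy [-151.15    0.43  -80.96] F [-4.5 -0.9  4.4] op 58.0 j [ 11.6  12.7 -46.3  21.9  -2.3 -24.4]
seat frame mm [  0.3  -1.1 -20.4] toolz [-0.02   0.011 -1.   ] tooly [-1.    -0.005  0.02 ] Fseat [-1.7 -0.2  6.1] M [-0.17  2.13  0.02]
```

View pics/w7c.png

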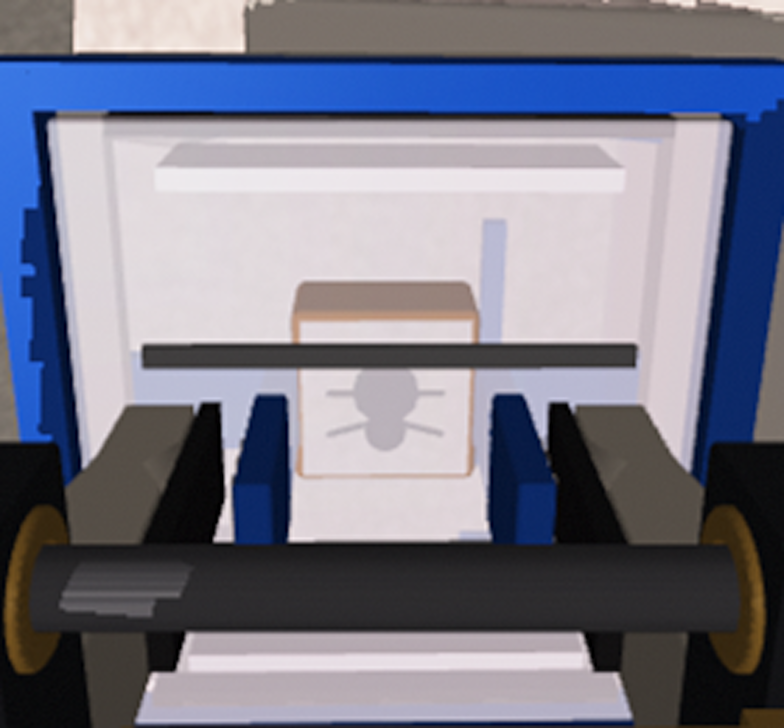

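{"method": "jog_arm", "body": {
  "commands": [
    [0.3, 0, -0.9, 0],
    [0.3, 0.1, -0.9, 0],
    [0.3, 0, -0.9, 0],
    [0.3, 0.1, -0.8, 0],
    [0.4, 0, -0.8, 0],
    [0, 0, 0, 0],
    [0, 0, 0, 0],
    [0, 0, 0, 0],
    [0, 0, 0, 0],
    [0, 0, 0, 0]
  ]
}}

```text
clock: 19.23
tool_pos: [0.6524, -0.0539, 0.07]
orientation: [-151.1, 0.5, -80.9]
force: [-6.5, 1.4, 6.9]
opening: 0.0577
```

```bash
python3 - <<'E'
from h import *
st()
E
```

```text
t 19.23 pos [ 0.6524 -0.0539  0.07  ] rpy [-151.14    0.51  -80.87] F [-6.5  1.4  6.9] op 57.7 j [ 11.7  13.2 -45.8  20.7  -2.2 -23.2]
seat frame mm [  0.4  -1.2 -24.5] toolz [-0.02   0.013 -1.   ] tooly [-1.    -0.006  0.02 ] Fseat [-1.9  2.3  9. ] M [0.51 2.3  0.57]
```

{"method": "jog_arm", "body": {
  "commands": [
    [0, 0, 0, 0],
    [0, 0, 0, 0],
    [0, 0, 0, 0],
    [0, 0, 0, 0],
    [0, 0, 0, 0],
    [0, 0, 0, 0],
    [0, 0, 0, 0],
    [0, 0, 0, 0],
    [0, 0, 0, 0],
    [0, 0, 0, 0]
  ],
  "fingers": 20
}}

```text
clock: 20.07
tool_pos: [0.6519, -0.0543, 0.0696]
orientation: [-151.2, 0.5, -80.9]
force: [-8.2, 0.4, 7.5]
opening: 0.0295
```

```bash
python3 - <<'E'
from h import *
st("w8.png")
E
```

```text
t 20.07 pos [ 0.6519 -0.0543  0.0696] rpy [-151.2     0.51  -80.91] F [-8.2  0.4  7.5] op 29.5 j [ 11.7  13.2 -45.9  20.7  -2.3 -23.2]
seat frame mm [ -0.3  -1.5 -24.6] toolz [-0.021  0.013 -1.   ] tooly [-1.    -0.005  0.021] Fseat [-3.3  1.6 10.5] M [0.3  2.5  0.32]
```

View pics/w8.png

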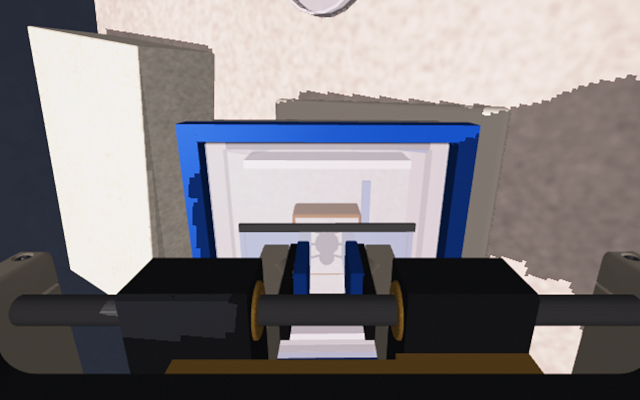

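{"method": "jog_arm", "body": {
  "commands": [
    [-1, -0.1, 1.7, 0],
    [-1.5, -0.2, 2.6, 0],
    [-2, -0.3, 3.5, 0],
    [-2.5, -0.4, 4.3, 0],
    [-2.5, -0.4, 4.3, 0],
    [-3, -0.4, 5.2, 0],
    [-3, -0.4, 5.2, 0],
    [-3, -0.4, 5.2, 0],
    [-3, -0.4, 5.2, 0],
    [-3, -0.4, 5.2, 0]
  ]
}}

```text
clock: 20.95
tool_pos: [0.6262, -0.0533, 0.1058]
orientation: [-150.6, -0.3, -81.3]
force: [1.2, -0.8, -1.1]
opening: 0.0296
```

```bash
python3 - <<'E'
from h import *
st("w9.png")
E
```

```text
t 20.95 pos [ 0.6262 -0.0533  0.1058] rpy [-150.6    -0.33  -81.35] F [ 1.2 -0.8 -1.1] op 29.6 j [  8.3   7.1 -53.4  42.1  -0.2 -41.6]
seat frame mm [-4.1  3.3 19.5] toolz [-0.01  -0.003 -1.   ] tooly [-1.    -0.006  0.01 ] Fseat [ 0.4 -1.  -1.5] M [-0.19  1.82 -0.02]
```

View pics/w9.png

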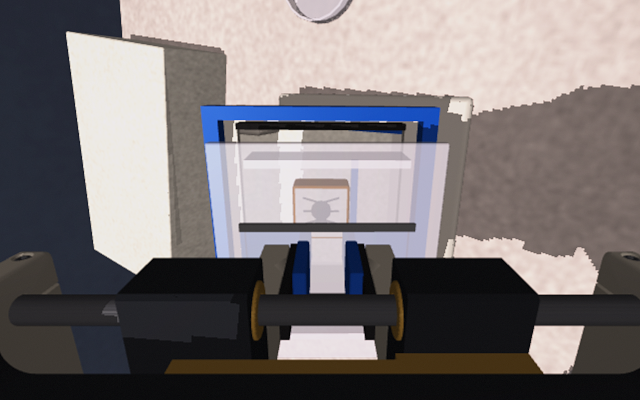

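{"method": "jog_arm", "body": {
  "commands": [
    [-5, 0, 25, 0],
    [-5, 0, 30, 0],
    [-8, 5, 30, 3],
    [-20, 20, 15, 5],
    [-22, 28, 5, 5],
    [-22, 28, 5, 5],
    [-22, 28, 0, 5],
    [-22, 28, 0, 5],
    [-22, 28, 0, 5],
    [-22, 28, 0, 5]
  ]
}}

```text
clock: 21.83
tool_pos: [0.4902, 0.103, 0.1812]
orientation: [-147.4, -3.9, -51.0]
force: [0.4, 0.4, -0.8]
opening: 0.0291
```

```bash
python3 - <<'E'
from h import *
o=st("w10.png"); print(tilt(o["orientation"])[:2])
E
```

```text
t 21.83 pos [0.4902 0.103  0.1812] rpy [-147.41   -3.86  -50.98] F [ 0.4  0.4 -0.8] op 29.1 j [ 35.5 -13.4 -49.8   3.8 -20.8   1.5]
seat frame mm [-63.  177.9 140.6] toolz [ 0.006  0.225 -0.974] tooly [-0.881 -0.46  -0.112] Fseat [ 0.   0.4 -0.9] M [-1.06  1.62  0.01]
(np.float64(32.788825947866414), np.float64(33.006496044489396))
```

View pics/w10.png

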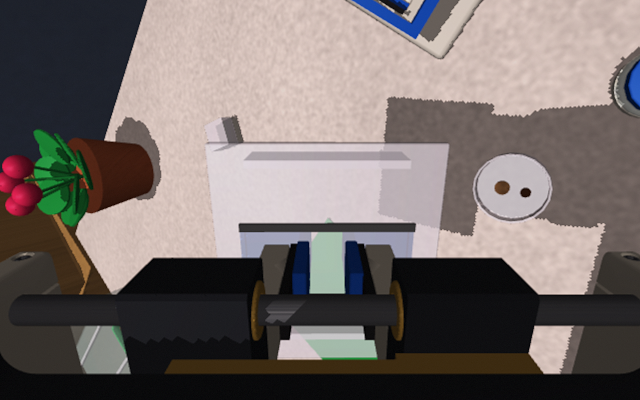

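{"method": "jog_arm", "body": {
  "commands": [
    [-30, 5, 0, 4],
    [-30, 5, 0, 4],
    [-35, -5, 0, 4],
    [-35, -5, 0, 4],
    [-35, -10, 0, 2],
    [-35, -10, 0, 0],
    [-35, -10, 0, 0],
    [-35, -10, 0, 0],
    [0, 0, 0, 0],
    [0, 0, 0, 0]
  ]
}}

```text
clock: 22.72
tool_pos: [0.2653, 0.0423, 0.1822]
orientation: [-147.6, -2.2, -32.8]
force: [0.6, 0.1, -0.4]
opening: 0.0297
```

```bash
python3 - <<'E'
from h import *
o=st(); print(tilt(o["orientation"])[:2])
E
```

```text
t 22.72 pos [0.2653 0.0423 0.1822] rpy [-147.61   -2.25  -32.75] F [ 0.6  0.1 -0.4] op 29.7 j [ 41.2 -46.8 -54.4  -8.6 -51.   20.2]
seat frame mm [-262.8  150.9  257.1] toolz [-0.095  0.381 -0.92 ] tooly [-0.736 -0.649 -0.193] Fseat [ 0.4  0.1 -0.6] M [-1.62  1.16  0.04]
(np.float64(32.454991385775905), np.float64(53.71236976457309))
```

{"method": "jog_arm", "body": {
  "commands": [
    [22, 8, 15, 7],
    [22, 8, 15, 7],
    [22, 8, 15, 7],
    [22, 8, 15, 7],
    [22, 8, 15, 7],
    [22, 8, 10, 7],
    [22, 8, 10, 7],
    [22, 8, 10, 7],
    [22, 8, 10, 7],
    [22, 8, 10, 7]
  ]
}}

```text
clock: 23.55
tool_pos: [0.4114, 0.0993, 0.2648]
orientation: [-151.2, -2.0, 20.1]
force: [0.7, -0.5, -0.8]
opening: 0.0293
```

{"method": "jog_arm", "body": {
  "commands": [
    [25, 8, 8, 7],
    [25, 8, 8, 7],
    [25, 8, 8, 7],
    [25, 8, 8, 7],
    [25, 8, 8, 7],
    [25, 8, 8, 7],
    [25, 8, 8, 7],
    [25, 8, 8, 7],
    [25, 8, 8, 7],
    [0, 0, 0, 0]
  ]
}}

```text
clock: 24.38
tool_pos: [0.6383, 0.1768, 0.3298]
orientation: [-150.8, -2.0, 83.4]
force: [-0.5, 1.4, -4.5]
opening: 0.0293
```

```bash
python3 - <<'E'
from h import *
o=st("w11.png"); print(tilt(o["orientation"])[:2])
E
```

```text
t 24.38 pos [0.6383 0.1768 0.3298] rpy [-150.76   -1.96   83.42] F [-0.5  1.4 -4.5] op 29.3 j [  22.2   36.4   43.1  -17.7 -120.9  145.8]
seat frame mm [147.6 229.1 190.5] toolz [-0.838  0.155 -0.523] tooly [ 0.49  -0.21  -0.846] Fseat [-2.5  1.5 -3.7] M [-0.35 -2.21 -0.09]
(np.float64(29.295575591768667), np.float64(169.93348762231489))
```

View pics/w11.png

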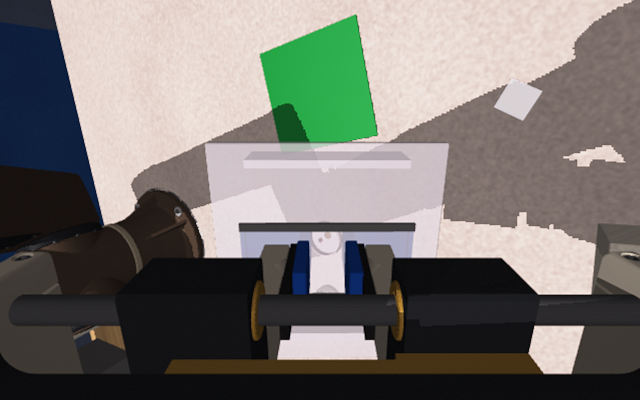

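{"method": "jog_arm", "body": {
  "commands": [
    [36, 6, 5, 6],
    [36, 6, 12, 6],
    [36, 6, 15, 5],
    [36, 6, 15, 0],
    [36, 6, 15, 0],
    [36, 6, 15, 0],
    [36, 6, 15, 0],
    [36, 6, 15, 0],
    [36, 6, 15, 0],
    [36, 6, 15, 0]
  ]
}}

```text
clock: 25.27
tool_pos: [0.7754, 0.1789, 0.3452]
orientation: [-161.0, -1.9, 98.1]
force: [0.1, 1.5, -1.9]
opening: 0.0293
```

```bash
python3 - <<'E'
from h import *
o=st(); print(tilt(o["orientation"])[:2])
E
```

```text
t 25.27 pos [0.7754 0.1789 0.3452] rpy [-161.04   -1.91   98.13] F [ 0.1  1.5 -1.9] op 29.3 j [  23.4   50.4   71.7   -8.6 -128.9  160.7]
seat frame mm [273.  211.  135.9] toolz [-0.754  0.033 -0.656] tooly [ 0.657  0.006 -0.754] Fseat [-0.7  1.4 -1.9] M [-0.03 -1.35 -0.04]
(np.float64(19.05192009858396), np.float64(-177.42335176975536))
```

{"method": "jog_arm", "body": {
  "commands": [
    [36, 6, 18, 0],
    [36, 6, 18, 0],
    [36, 6, 18, 0],
    [36, 6, 18, 0],
    [36, 6, 18, 0],
    [36, 6, 18, 0],
    [36, 6, 18, 0],
    [36, 6, 18, 0],
    [36, 6, 18, 0],
    [36, 6, 18, 0]
  ]
}}

```text
clock: 26.1
tool_pos: [0.8648, 0.1812, 0.3507]
orientation: [-175.6, -1.1, 98.3]
force: [0.6, -0.4, -0.5]
opening: 0.029
```

```bash
python3 - <<'E'
from h import *
o=st(); print(tilt(o["orientation"])[:2])
E
```

```text
t 26.1 pos [0.8648 0.1812 0.3507] rpy [-175.62   -1.1    98.33] F [ 0.6 -0.4 -0.5] op 29.0 j [  23.3   49.9   71.7   -2.4 -115.7  164.1]
seat frame mm [352.6 200.2  96.3] toolz [-0.565  0.019 -0.825] tooly [ 0.825 -0.001 -0.565] Fseat [ 0.2 -0.5 -0.7] M [-0.04 -0.45  0.01]
(np.float64(4.515714394024763), np.float64(174.24038542067768))
```

{"method": "jog_arm", "body": {
  "commands": [
    [36, 6, 18, 0],
    [36, 6, 18, 0],
    [36, 6, 18, 0],
    [0, 0, 0, 0],
    [0, 0, 0, 0],
    [-36, 8, -16, 0],
    [-36, 8, -16, 0],
    [-36, 8, -16, 0],
    [-36, 8, -16, 0],
    [-36, 8, -16, 0]
  ]
}}

```text
clock: 26.93
tool_pos: [0.7435, 0.2191, 0.2881]
orientation: [179.8, -0.9, 98.3]
force: [0.6, 1.9, 0.9]
opening: 0.0294
```

```bash
python3 - <<'E'
from h import *
o=st(); print(tilt(o["orientation"])[:2])
t=snapshot("top"); s=snapshot("scene")
res=[]
for n,sn,z in (("top",t,.003),("scene",s,.003)):
    im=sn["image"]; hsv=cv2.cvtColor(im,cv2.COLOR_RGB2HSV)
    m=((hsv[:,:,0]>50)&(hsv[:,:,0]<70)&(hsv[:,:,1]>150)&(hsv[:,:,2]>60)).astype(np.uint8)
    if n=="top": m[:170]=0; m[:,:150]=0; m[:,300:]=0
    else: m[:235]=0;m[340:]=0; m[:,480:]=0; m[:,350:][330:]=0
    k=max(cv2.findContours(m,cv2.RETR_EXTERNAL,cv2.CHAIN_APPROX_NONE)[0],key=cv2.contourArea)
    q=cv2.boxPoints(cv2.minAreaRect(k)) if n=="top" else cv2.approxPolyDP(k,8,True)[:,0]
    P=np.array([onz(cam(sn),*p,z) for p in q]); print(n,q.tolist(),P.round(4).tolist(),P.mean(0).round(4),[np.linalg.norm(P[i]-P[i-1]).round(4) for i in range(len(P))])
E
```

```text
t 26.93 pos [0.7435 0.2191 0.2881] rpy [179.79  -0.86  98.31] F [0.6 1.9 0.9] op 29.4 j [ 30.4  28.5  24.   -0.7 -85.1 158. ]
seat frame mm [222.2 255.5  99.3] toolz [-0.497  0.015 -0.868] tooly [ 0.868 -0.003 -0.497] Fseat [1.2 1.8 0.3] M [ 0.09 -0.34 -0.01]
(np.float64(0.8882818195205219), np.float64(84.68797413465713))
top [[178.27696228027344, 200.21539306640625], [239.81541442871094, 192.52310180664062], [247.98463439941406, 257.876953125], [186.44618225097656, 265.5692443847656]] [[0.5176, 0.3827, 0.003], [0.5388, 0.2174, 0.003], [0.3643, 0.1931, 0.003], [0.3434, 0.3566, 0.003]] [0.441  0.2875 0.003 ] [np.float64(0.1762), np.float64(0.1666), np.float64(0.1762), np.float64(0.1649)]
scene [[414, 249], [392, 301], [422, 308], [418, 299], [433, 300], [447, 270]] [[0.3733, 0.1984, 0.003], [0.5295, 0.2848, 0.003], [0.4889, 0.3375, 0.003], [0.4783, 0.315, 0.003], [0.4531, 0.3367, 0.003], [0.3596, 0.295, 0.003]] [0.4471 0.2946 0.003 ] [np.float64(0.0976), np.float64(0.1786), np.float64(0.0666), np.float64(0.0249), np.float64(0.0333), np.float64(0.1024)]
```

{"method": "jog_arm", "body": {
  "commands": [
    [-33, 8, -20, 0],
    [-33, 8, -20, 0],
    [-33, 8, -20, 0],
    [-33, 8, -20, 0],
    [-33, 8, -20, 0],
    [-33, 8, -20, 0],
    [-33, 6, -20, 0],
    [-30, 6, -20, 0],
    [0, 0, -20, 0],
    [0, 0, 0, 0]
  ]
}}

```text
clock: 27.87
tool_pos: [0.4817, 0.2785, 0.1062]
orientation: [-180.0, -0.7, 98.4]
force: [-0.7, -0.7, -0.5]
opening: 0.0292
```

```bash
python3 - <<'E'
from h import *
o=st("w12.png"); print(tilt(o["orientation"])[:2])
E
```

```text
t 27.87 pos [0.4817 0.2785 0.1062] rpy [-179.96   -0.73   98.41] F [-0.7 -0.7 -0.5] op 29.2 j [ 49.8  14.1 -21.9  -0.7 -53.6 139.1]
seat frame mm [-85.5 352.7  66.9] toolz [-0.501  0.013 -0.866] tooly [ 0.866 -0.001 -0.501] Fseat [-1.  -0.6 -0. ] M [-0.28 -0.01 -0.01]
(np.float64(0.7277462008415999), np.float64(101.41054669504965))
```

View pics/w12.png

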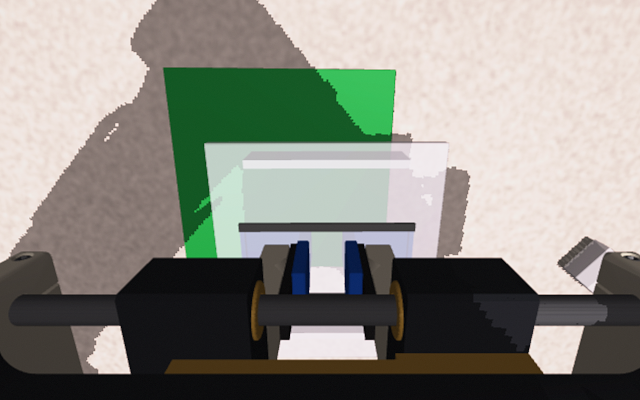

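{"method": "jog_arm", "body": {
  "commands": [
    [-14, 3, -18, 0],
    [-14, 3, -18, 0],
    [-13, 2.5, -18, 0],
    [0, 0, -14, 0],
    [0, 0, -8, 0],
    [0, 0, -6, 0],
    [0, 0, -3, 0],
    [0, 0, 0, 0],
    [0, 0, 0, 0],
    [0, 0, 0, 0]
  ]
}}

```text
clock: 28.75
tool_pos: [0.4445, 0.2884, 0.0245]
orientation: [179.7, -0.9, 98.3]
force: [0.5, 0.5, -1.3]
opening: 0.0294
```

```bash
python3 - <<'E'
from h import *
o=st("w13.png"); print(tilt(o["orientation"])[:2])
E
```

```text
t 28.75 pos [0.4445 0.2884 0.0245] rpy [179.72  -0.9   98.31] F [ 0.5  0.5 -1.3] op 29.4 j [ 53.8  17.5 -30.6  -0.7 -41.1 135. ]
seat frame mm [-156.9  368.    13.9] toolz [-0.496  0.016 -0.868] tooly [ 0.868 -0.002 -0.496] Fseat [-0.1  0.4 -1.4] M [-0.09 -0.14 -0.01]
(np.float64(0.9436436843996872), np.float64(81.33758048639474))
```

View pics/w13.png

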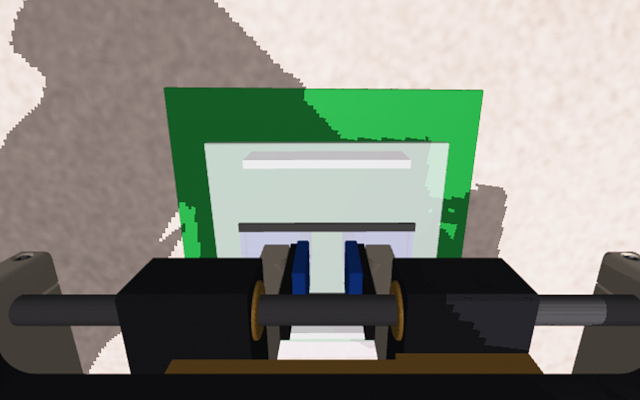

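{"method": "jog_arm", "body": {
  "commands": [
    [-1, 0, -3, 0],
    [-1, 0, -3, 0],
    [0, -1, -3, 0],
    [0, 0, -2, 0],
    [0, 0, -2, 0],
    [0, 0, -2, 0],
    [0, 0, 0, 0],
    [0, 0, 0, 0],
    [0, 0, 0, 0],
    [0, 0, 0, 0]
  ]
}}

```text
clock: 29.63
tool_pos: [0.4418, 0.287, 0.0089]
orientation: [179.8, -0.9, 98.3]
force: [-1.3, -0.1, -0.2]
opening: 0.0292
```

```bash
python3 - <<'E'
from h import *
o=st("w14.png")
E
```

```text
t 29.63 pos [0.4418 0.287  0.0089] rpy [179.77  -0.86  98.33] F [-1.3 -0.1 -0.2] op 29.2 j [ 54.   18.6 -31.7  -0.7 -38.9 134.9]
seat frame mm [-167.2  367.     1.7] toolz [-0.496  0.015 -0.868] tooly [ 0.868 -0.002 -0.497] Fseat [-1.2  0.1  0.5] M [-0.26 -0.11 -0.02]
```

{"method": "jog_arm", "body": {
  "commands": [
    [0, 0, -0.5, 0],
    [0, 0, -0.5, 0],
    [0, 0, -0.5, 0],
    [0, 0, -0.5, 0],
    [0, 0, 0, 0],
    [0, 0, 0, 0],
    [0, 0, 0, 0],
    [0, 0, 0, 0],
    [0, 0, 0, 0],
    [0, 0, 0, 0]
  ]
}}

```text
clock: 30.52
tool_pos: [0.442, 0.2878, 0.0075]
orientation: [179.7, -0.9, 98.4]
force: [-2.7, 2.4, 6.2]
opening: 0.0295
```

```bash
python3 - <<'E'
from h import *
o=st()
E
```

```text
t 30.52 pos [0.442  0.2878 0.0075] rpy [179.72  -0.92  98.36] F [-2.7  2.4  6.2] op 29.5 j [ 54.   18.8 -31.7  -0.7 -38.6 134.9]
seat frame mm [-167.6  367.7    0.4] toolz [-0.496  0.016 -0.868] tooly [ 0.868 -0.002 -0.496] Fseat [1.1 2.7 6.6] M [ 0.21  1.31 -0.09]
```

{"method": "jog_arm", "body": {
  "commands": [
    [0, 0, 0, 0],
    [0, 0, 0, 0],
    [0, 0, 0, 0],
    [0, 0, 0, 0],
    [0, 0, 0, 0],
    [0, 0, 0, 0],
    [0, 0, 0, 0],
    [0, 0, 0, 0],
    [0, 0, 3, 0],
    [0, 0, 5, 0]
  ],
  "fingers": 60
}}

```text
clock: 31.35
tool_pos: [0.441, 0.2861, 0.0143]
orientation: [179.9, -0.8, 98.3]
force: [-0.1, 0.1, -0.1]
opening: 0.0599
```

```bash
python3 - <<'E'
from h import *
o=st("w15.png")
E
```

```text
t 31.35 pos [0.441  0.2861 0.0143] rpy [179.88  -0.78  98.3 ] F [-0.1  0.1 -0.1] op 59.9 j [ 54.   18.2 -31.4  -0.7 -39.8 134.9]
seat frame mm [-165.3  366.2    6.9] toolz [-0.498  0.014 -0.867] tooly [ 0.867 -0.003 -0.498] Fseat [-0.1  0.1 -0. ] M [-0.18 -0.12  0.02]
```

View pics/w15.png

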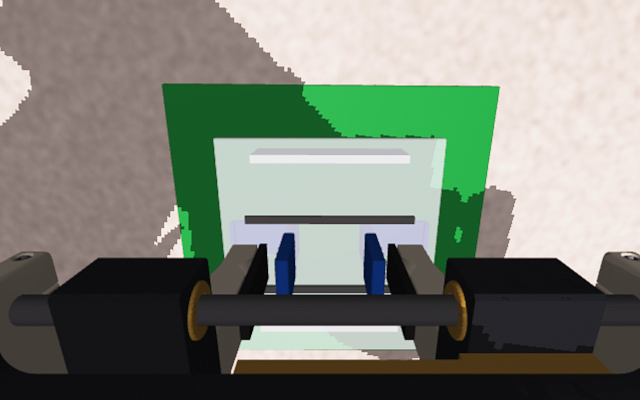

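{"method": "jog_arm", "body": {
  "commands": [
    [0, 0, 41, 0],
    [0, 0, 41, -6],
    [20, -10, 30, -7],
    [32, -18, 17, -7],
    [32, -18, 17, -7],
    [32, -18, 17, -7],
    [32, -18, 17, -7],
    [32, -18, 17, -7],
    [32, -18, 17, -7],
    [32, -18, 17, -7]
  ]
}}

```text
clock: 32.23
tool_pos: [0.6867, 0.1497, 0.2469]
orientation: [179.8, -0.8, 36.0]
force: [0.9, 2.0, -0.2]
opening: 0.0601
```

{"method": "jog_arm", "body": {
  "commands": [
    [36, -18, 8, -7],
    [36, -18, 8, -7],
    [36, -18, 8, -7],
    [36, -18, 8, -7],
    [36, -18, 8, -7],
    [36, -18, 8, -7],
    [38, 0, 12, -2],
    [38, 0, 12, 0],
    [38, 0, 12, 0],
    [38, 0, 12, 0]
  ]
}}

```text
clock: 33.07
tool_pos: [0.976, 0.0407, 0.2923]
orientation: [179.8, -4.1, -6.6]
force: [-0.3, -0.0, 1.1]
opening: 0.0599
```

```bash
python3 - <<'E'
from h import *
o=st(); print(tilt(o["orientation"])[:2])
from dock import onplane
import pickle
ow,w=pickle.load(open("w1.pkl","rb"))
for q in [(243,272),(393,272),(393,420),(243,422),(318,345)]:
    uv=(q[0]/4+285,q[1]/4+95); print("w1",(RD.T@(onplane(uv,S,RD,-.030)-S)*1e3).round(1))
import dock
ow,w=pickle.load(open("w5.png.pkl","rb")); dock.c=cam(w,ow)
for q in [(302,293),(469,293),(467,443),(303,443)]:
    uv=(q[0]/2.8+190,q[1]/2.8+100); print("w5",(RD.T@(onplane(uv,S,RD,-.030)-S)*1e3).round(1))
t=snapshot("top"); crop(t["image"],150,90,420,290,2.9,"t16.png")
crop(t["image"],290,100,400,200,7,"t16d.png")
E
```

```text
t 33.07 pos [0.976  0.0407 0.2923] rpy [179.77  -4.09  -6.65] F [-0.3 -0.   1.1] op 59.9 j [  14.4   54.2   71.4    1.7 -103.4   69.4]
seat frame mm [400.8  44.9   1.1] toolz [-0.44  -0.022 -0.898] tooly [-0.224 -0.965  0.134] Fseat [0.3 0.  1.1] M [0.05 0.16 0.03]
(np.float64(4.0981532179433655), np.float64(-9.818546532195164))
w1 [ 18.7 -15.2 -30. ]
w1 [-18.3 -14.2 -30. ]
w1 [-19.1  23.9 -30. ]
w1 [ 19.1  23.5 -30. ]
w1 [  0.1   3.8 -30. ]
w5 [ 19.3 -14.4 -30. ]
w5 [-18.  -14.4 -30. ]
w5 [-18.8  23.  -30. ]
w5 [ 19.9  22.9 -30. ]
```

View pics/t16.png

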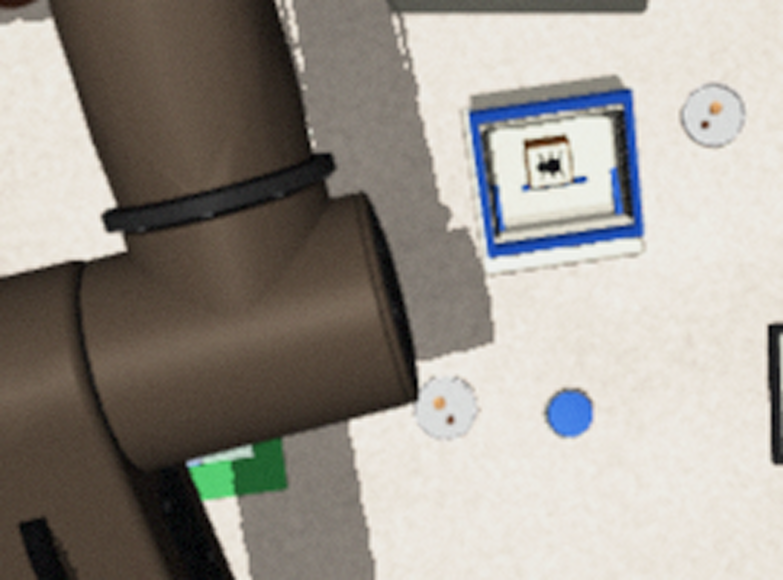

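View pics/t16d.png

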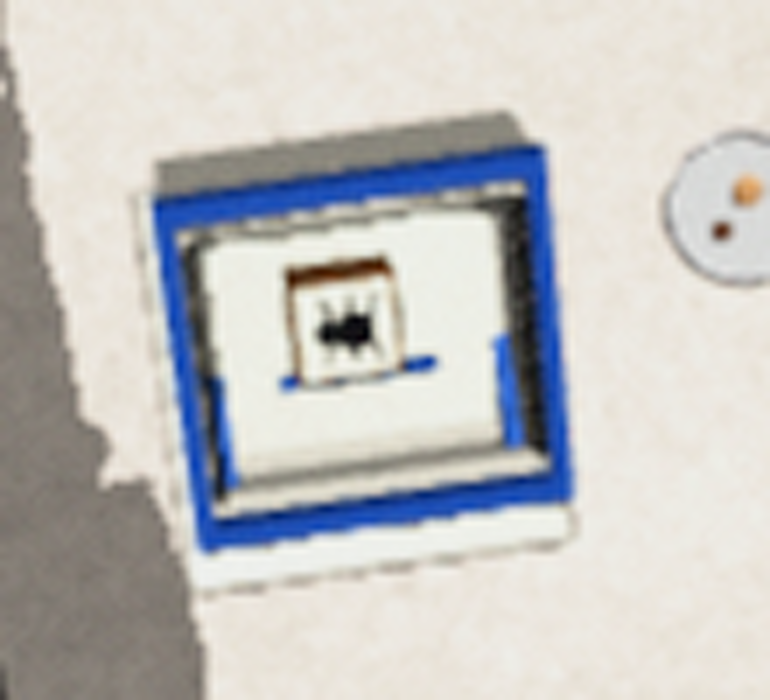

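{"method": "jog_arm", "body": {
  "commands": [
    [36, 0, 18, 0],
    [36, 0, 18, 0],
    [36, 0, 18, 0],
    [36, 0, 18, 0],
    [36, 0, 18, 0],
    [36, 0, 18, 0],
    [36, 0, 18, 0],
    [36, 0, 18, 0],
    [36, 0, 18, 0],
    [36, 0, 18, 0]
  ]
}}

```text
clock: 33.95
tool_pos: [1.0868, 0.0309, 0.3447]
orientation: [-179.1, -21.7, -6.8]
force: [-0.1, -0.2, -0.1]
opening: 0.0599
```

```bash
python3 - <<'E'
from h import *
o=st(); print(tilt(o["orientation"])[:2])
E
```

```text
t 33.95 pos [1.0868 0.0309 0.3447] rpy [-179.12  -21.73   -6.78] F [-0.1 -0.2 -0.1] op 59.9 j [ 14.3  53.8  71.7   6.8 -87.2  70. ]
seat frame mm [520.7  18.9  -7.7] toolz [-0.152 -0.083 -0.985] tooly [-0.23  -0.966  0.116] Fseat [-0.2 -0.2  0. ] M [ 0.05  1.28 -0.03]
(np.float64(21.749171542954407), np.float64(-4.420274591755501))
```

{"method": "jog_arm", "body": {
  "commands": [
    [36, 0, 18, 0],
    [36, 0, 18, 0],
    [36, 0, 18, 0],
    [-38, -6, -10, 2],
    [-38, -6, -10, 2],
    [-38, -6, -10, 2],
    [-38, -6, -10, 2],
    [-38, -6, -10, 2],
    [-38, -6, -10, 2],
    [-38, -6, -10, 2]
  ]
}}

```text
clock: 34.78
tool_pos: [0.8949, -0.0071, 0.3004]
orientation: [-178.9, -26.8, 5.3]
force: [0.8, -0.2, 0.4]
opening: 0.0599
```

```bash
python3 - <<'E'
from h import *
o=st(); print(tilt(o["orientation"])[:2]); d([0,5,60])
E
```

```text
t 34.78 pos [ 0.8949 -0.0071  0.3004] rpy [-178.95  -26.84    5.35] F [ 0.8 -0.2  0.4] op 59.9 j [ 13.   23.   10.1   3.1 -50.3  81.2]
seat frame mm [329.3   9.5  51.6] toolz [-0.055 -0.006 -0.998] tooly [-0.048 -0.999  0.009] Fseat [ 0.8 -0.4 -0. ] M [-0.24  1.34  0.01]
(np.float64(26.856705421673606), np.float64(7.678237142987323))
delta mm [-285.5  -47.  -157.4]
```

{"method": "jog_arm", "body": {
  "commands": [
    [-31, -5, -18, 1],
    [-31, -5, -18, 0],
    [-31, -5, -18, 0],
    [-31, -5, -18, 0],
    [-31, -5, -18, 0],
    [-31, -5, -18, 0],
    [-31, -5, -18, 0],
    [-31, -5, -18, 0],
    [0, 0, 0, 0],
    [0, 0, 0, 0]
  ]
}}

```text
clock: 35.62
tool_pos: [0.6471, -0.0474, 0.1549]
orientation: [-179.0, -26.7, 6.3]
force: [0.2, 0.4, 0.6]
opening: 0.0599
```

```bash
python3 - <<'E'
from h import *
o=st("w20.png"); print(tilt(o["orientation"])[:2]); d([0,5,20]); d([0,5,-40])
E
```

```text
t 35.62 pos [ 0.6471 -0.0474  0.1549] rpy [-178.97  -26.68    6.25] F [0.2 0.4 0.6] op 59.9 j [ 14.7   6.4 -34.1   7.  -23.1  76.1]
seat frame mm [39.1  6.  51.2] toolz [-0.058  0.001 -0.998] tooly [-0.034 -0.999  0.001] Fseat [0.5 0.3 0.4] M [-0.21  1.22 -0.01]
(np.float64(26.694822023540404), np.float64(8.542036392097616))
delta mm [-20.5  -4.3 -48.2]
delta mm [ 9.200e+00  1.000e-01 -1.002e+02]
```

View pics/w20.png

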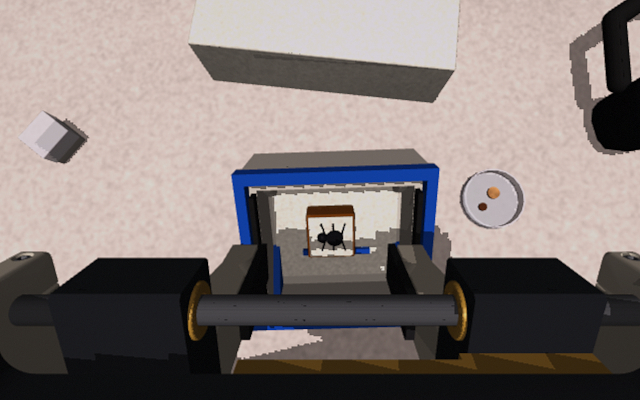

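```bash
python3 - <<'E'
from h import *
import dock,pickle
ow,w=pickle.load(open("w20.png.pkl","rb")); dock.c=cam(w,ow); im=w["image"]
crop(im,290,190,380,270,8,"w20c.png")
for uv in [(307,215.5),(354.5,216.5),(354.5,256),(307.5,255)]:
    print((RD.T@(dock.onplane(uv,S,RD,-.030)-S)*1e3).round(1))
for uv in [(234,170),(438,166)]:
    print("frame",(RD.T@(dock.onplane(uv,S,RD,.003)-S)*1e3).round(1))
d([-1,5,-25]); d([-1,5,-67])
E
```

```text
[ 20.2  22.7 -30. ]
[ 18.  -15.7 -30. ]
[-18.6 -15.5 -30. ]
[-16.3  24.2 -30. ]
frame [69.8 67.2  3. ]
frame [ 67.8 -69.1   3. ]
delta mm [  0.9  -1.1 -87.7]
delta mm [  21.7    2.  -124. ]
```

View pics/w20c.png

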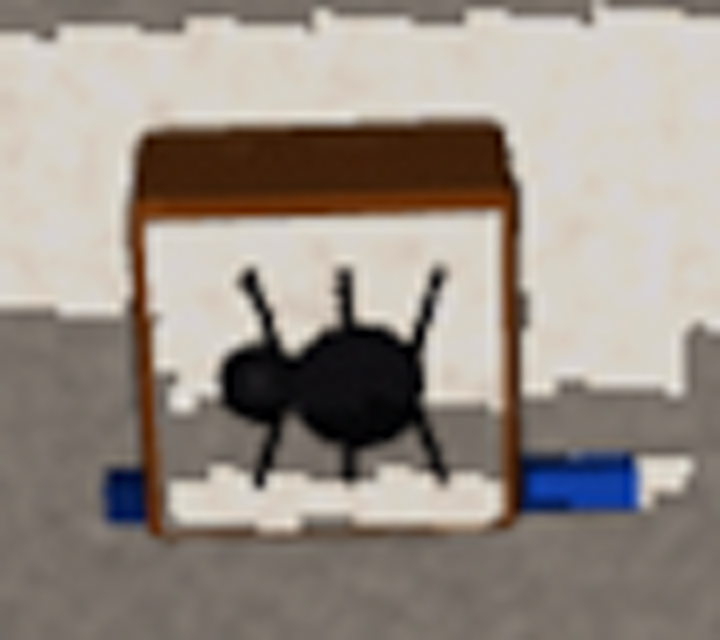

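{"method": "jog_arm", "body": {
  "commands": [
    [0.2, -0.2, -13, 1],
    [0.2, -0.2, -13, 1],
    [0.2, -0.2, -13, 0],
    [0.2, -0.2, -13, 0],
    [0.2, -0.2, -12, 0],
    [0.2, -0.2, -12, 0],
    [0.2, -0.2, -12, 0],
    [5, 0.7, -9, 0],
    [5, 0.7, -8, 0],
    [4, 0.6, -6, 0]
  ]
}}

```text
clock: 36.5
tool_pos: [0.6677, -0.0457, 0.0447]
orientation: [-179.0, -26.9, 8.3]
force: [0.6, 0.2, -0.3]
opening: 0.0601
```

```bash
python3 - <<'E'
from h import *
o=st("w21.png"); print(tilt(o["orientation"])[:2]); d([0,4.3,-67])
E
```

```text
t 36.5 pos [ 0.6677 -0.0457  0.0447] rpy [-178.98  -26.87    8.28] F [ 0.6  0.2 -0.3] op 60.1 j [ 13.1  17.1 -40.6  12.1  -5.5  73.7]
seat frame mm [  1.9   4.7 -54.5] toolz [-0.055  0.017 -0.998] tooly [-0.004 -1.    -0.016] Fseat [ 0.4  0.1 -0.6] M [-0.32  1.44 -0.01]
(np.float64(26.890607675722023), np.float64(10.545202331038542))
delta mm [  4.7   0.2 -10.6]
```

View pics/w21.png

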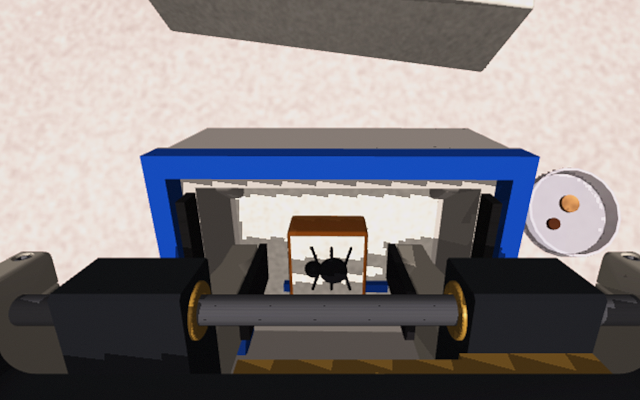

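{"method": "jog_arm", "body": {
  "commands": [
    [2, 0, -3, 0],
    [1, 0, -3, 0],
    [0, 0, 0, 0],
    [0, 0, 0, 0],
    [0, 0, 0, 0],
    [0, 0, 0, 0],
    [0, 0, 0, 0],
    [0, 0, 0, 0],
    [0, 0, 0, 0],
    [0, 0, 0, 0]
  ],
  "fingers": 30
}}

```text
clock: 37.38
tool_pos: [0.6684, -0.0462, 0.0383]
orientation: [-179.0, -26.8, 8.3]
force: [-0.6, -0.1, 1.6]
opening: 0.0393
```

```bash
python3 - <<'E'
from h import *
o=st("w22.png"); print(tilt(o["orientation"])[:2])
E
```

```text
t 37.38 pos [ 0.6684 -0.0462  0.0383] rpy [-178.97  -26.79    8.27] F [-0.6 -0.1  1.6] op 39.3 j [ 12.6  17.8 -42.1  15.7  -3.5  70.4]
seat frame mm [ -0.8   4.1 -60.4] toolz [-0.056  0.017 -0.998] tooly [-0.004 -1.    -0.016] Fseat [0.3 0.  1.7] M [-0.21  1.49  0.05]
(np.float64(26.803705913112957), np.float64(10.549283254816835))
```

View pics/w22.png

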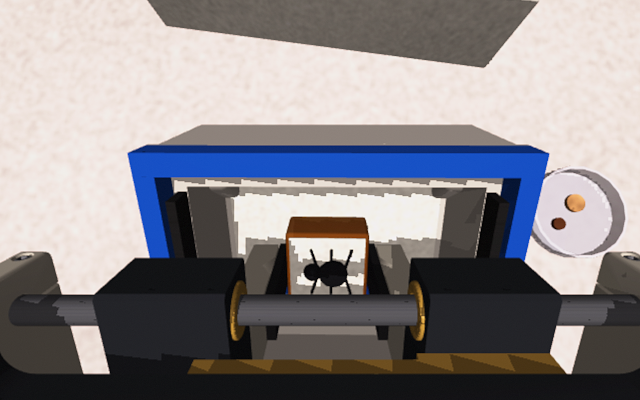

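{"method": "jog_arm", "body": {
  "commands": [
    [-7, -1, 12, 0],
    [-7, -1, 12, 0],
    [-7, -1, 12, 0],
    [-7, -1, 12, 0],
    [-7, 0, 20, 0],
    [-5, 0, 30, 0],
    [0, 10, 30, -7],
    [5, 20, 25, -7],
    [10, 20, 25, -7],
    [10, 20, 25, -7]
  ]
}}

```text
clock: 38.27
tool_pos: [0.6423, -0.0103, 0.1966]
orientation: [-178.9, -26.0, -8.5]
force: [0.5, 0.5, -1.2]
opening: 0.0395
```

```bash
python3 - <<'E'
from h import *
o=st("w23.png"); print(tilt(o["orientation"])[:2])
E
```

```text
t 38.27 pos [ 0.6423 -0.0103  0.1966] rpy [-178.94  -25.95   -8.53] F [ 0.5  0.5 -1.2] op 39.5 j [ 22.6   2.9 -38.5  26.5 -28.1  37.9]
seat frame mm [60.6 43.5 86.9] toolz [-0.082 -0.11  -0.991] tooly [-0.254 -0.959  0.128] Fseat [-0.1  0.4 -1.3] M [0.15 1.51 0.04]
(np.float64(25.97480680347649), np.float64(-6.106604042607718))
```

View pics/w23.png

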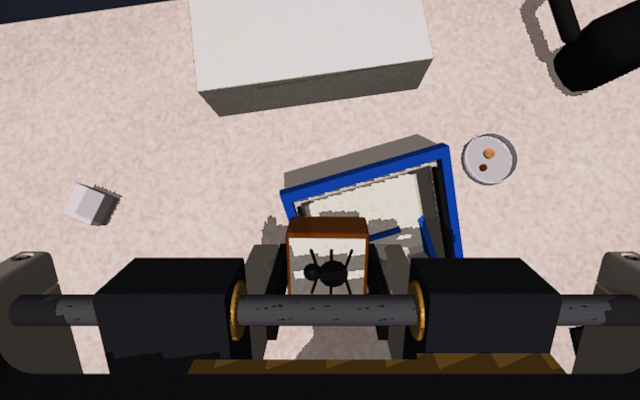

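{"method": "jog_arm", "body": {
  "commands": [
    [6, 12, 11, -7],
    [6, 12, 11, -7],
    [6, 12, 11, -7],
    [6, 12, 11, -7],
    [6, 12, 11, -7],
    [6, 12, 11, -7],
    [6, 12, 11, -7],
    [6, 12, 11, -7],
    [6, 12, 11, -7],
    [6, 12, 11, -7]
  ]
}}

```text
clock: 39.15
tool_pos: [0.7022, 0.1098, 0.3045]
orientation: [-179.0, -25.9, -77.4]
force: [1.2, -0.1, 0.2]
opening: 0.0392
```

{"method": "jog_arm", "body": {
  "commands": [
    [2, 1, 2, -7],
    [2, 1, 2, -7],
    [2, 1, 2, -7],
    [2, 1, 2, -7],
    [2, 1, 2, -7],
    [2, 1, 2, -7],
    [2, 1, 2, -7],
    [2, 1, 2, -7],
    [2, 1, 2, -7],
    [2, 1, 2, -7]
  ]
}}

```text
clock: 39.98
tool_pos: [0.7226, 0.1191, 0.3231]
orientation: [-179.0, -26.0, -147.4]
force: [0.5, 0.7, -0.3]
opening: 0.0394
```

```bash
python3 - <<'E'
from h import *
o=st(); print(tilt(o["orientation"])[:2])
t=snapshot("top"); im=t["image"]; c=cam(t)
sub=im[190:262,405:475]; m=(sub.min(2)>150).astype(np.uint8)
g=cv2.cvtColor(sub,cv2.COLOR_RGB2GRAY)
for nm,mm in (("white",(g>120)),("black",(g<60))):
    k=max(cv2.findContours(mm.astype(np.uint8),cv2.RETR_EXTERNAL,cv2.CHAIN_APPROX_NONE)[0],key=cv2.contourArea)
    r=cv2.minAreaRect(k); q=cv2.boxPoints(r)+[405,190]; P=np.array([onz(c,*p,.011) for p in q]); print(nm,r,P.mean(0).round(4),[np.linalg.norm(P[i]-P[i-1]).round(3) for i in range(4)],P.round(3).tolist())
E
```

```text
t 39.98 pos [0.7226 0.1191 0.3231] rpy [-178.97  -26.   -147.37] F [ 0.5  0.7 -0.3] op 39.4 j [  26.6   43.3   47.4    4.2 -119.8  -82.5]
seat frame mm [209.1 159.6 147.3] toolz [-0.789 -0.196 -0.582] tooly [-0.369  0.909  0.194] Fseat [ 0.3  0.6 -0.6] M [ 1.03 -1.43  0.03]
(np.float64(26.016051321385287), np.float64(-145.02854130807773))
white ((34.5, 35.5), (71.0, 69.0), 90.0) [ 0.4523 -0.3144  0.011 ] [np.float64(0.188), np.float64(0.183), np.float64(0.188), np.float64(0.181)] [[0.546, -0.224, 0.011], [0.546, -0.407, 0.011], [0.359, -0.404, 0.011], [0.358, -0.222, 0.011]]
black ((34.32180404663086, 34.72837448120117), (47.82554626464844, 48.535823822021484), 88.49256896972656) [ 0.454 -0.314  0.011] [np.float64(0.126), np.float64(0.129), np.float64(0.126), np.float64(0.128)] [[0.515, -0.249, 0.011], [0.519, -0.378, 0.011], [0.393, -0.379, 0.011], [0.389, -0.251, 0.011]]
```

{"method": "jog_arm", "body": {
  "commands": [
    [10, 1, 3, -7],
    [10, 1, 3, -7],
    [10, 1, 3, -7],
    [36, 5, 10, -7],
    [36, 5, 18, 0],
    [36, 5, 18, 0],
    [36, 5, 18, 0],
    [36, 5, 18, 0],
    [36, 5, 18, 0],
    [36, 5, 18, 0]
  ]
}}

```text
clock: 40.87
tool_pos: [0.8074, 0.1219, 0.337]
orientation: [-178.2, -16.4, -174.7]
force: [-1.4, 0.7, -0.7]
opening: 0.0391
```

{"method": "jog_arm", "body": {
  "commands": [
    [36, 5, 18, 0],
    [36, 5, 18, 0],
    [36, 5, 18, 0],
    [36, 5, 18, 0],
    [36, 5, 18, 0],
    [36, 5, 18, 0],
    [36, 5, 18, 0],
    [36, 5, 18, 0],
    [36, 5, 18, 0],
    [36, 5, 18, 0]
  ]
}}

```text
clock: 41.7
tool_pos: [0.8992, 0.1241, 0.3481]
orientation: [-176.9, -1.4, -174.2]
force: [-0.3, -0.4, 0.4]
opening: 0.0397
```

```bash
python3 - <<'E'
from h import *
o=st(); print(tilt(o["orientation"])[:2])
E
```

```text
t 41.7 pos [0.8992 0.1241 0.3481] rpy [-176.9    -1.41 -174.2 ] F [-0.3 -0.4  0.4] op 39.7 j [  21.2   51.    71.7    2.8 -112.8 -104.3]
seat frame mm [373.5 138.7  81.3] toolz [-0.523 -0.053 -0.851] tooly [ 0.012  0.998 -0.069] Fseat [-0.1 -0.3  0.5] M [ 0.24 -0.18 -0.  ]
(np.float64(3.401906977673274), np.float64(-108.69008244852989))
```

{"method": "jog_arm", "body": {
  "commands": [
    [36, 5, 18, 0],
    [36, 5, 18, 0],
    [-28, -27, -8, 0],
    [-28, -27, -8, 0],
    [-28, -27, -8, 0],
    [-28, -27, -8, 0],
    [-28, -27, -8, 0],
    [-28, -27, -8, 0],
    [-28, -27, -8, 0],
    [-28, -27, -8, 0]
  ]
}}

```text
clock: 42.53
tool_pos: [0.7119, -0.0765, 0.2937]
orientation: [-176.6, 1.8, -174.0]
force: [1.6, -0.7, 0.6]
opening: 0.0394
```

{"method": "jog_arm", "body": {
  "commands": [
    [-28, -27, -8, 0],
    [-28, -27, -8, 0],
    [-28, -27, -10, 0],
    [-28, -27, -10, 0],
    [-28, -27, -10, 0],
    [-28, -27, -10, 0],
    [-28, -27, -10, 0],
    [-20, -20, -20, 0],
    [0, 0, 0, 0],
    [0, 0, 0, 0]
  ]
}}

```text
clock: 43.37
tool_pos: [0.4959, -0.2853, 0.2072]
orientation: [-176.6, 1.6, -174.1]
force: [0.1, -0.7, 0.6]
opening: 0.04
```

```bash
python3 - <<'E'
from h import *
o=st("w24.png"); print(tilt(o["orientation"])[:2]); print((np.array([.454,-.314,.03])-o["tool_pos"])*1e3)
E
```

```text
t 43.37 pos [ 0.4959 -0.2853  0.2072] rpy [-176.61    1.63 -174.15] F [ 0.1 -0.7  0.6] op 40.0 j [ -8.2   8.6 -16.4   3.3 -62.7 -77.4]
seat frame mm [ -94.5 -207.1  188.8] toolz [-0.477 -0.06  -0.877] tooly [ 0.011  0.997 -0.075] Fseat [ 0.3 -0.7  0.5] M [ 0.24 -0.13 -0.  ]
(np.float64(3.7584113127630183), np.float64(-58.41818168550304))
[ -41.89182928  -28.69826995 -177.24908022]
```

View pics/w24.png

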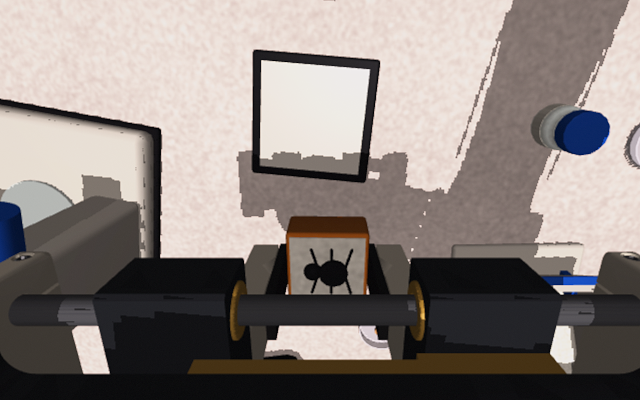

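{"method": "jog_arm", "body": {
  "commands": [
    [-8, -6, -20, -1],
    [-8, -6, -22, -1],
    [-8, -6, -22, -1],
    [-8, -6, -22, -1],
    [-6, -4, -22, 0],
    [-4, -1, -22, 0],
    [0, 0, -20, 0],
    [0, 0, -12, 0],
    [0, 0, -8, 0],
    [0, 0, 0, 0]
  ]
}}

```text
clock: 44.25
tool_pos: [0.4558, -0.3125, 0.0364]
orientation: [-176.6, 1.6, -177.9]
force: [-0.8, 0.3, -0.8]
opening: 0.0394
```

```bash
python3 - <<'E'
from h import *
o=st("w25.png"); print((np.array([.454,-.314,.0025])-o["tool_pos"])*1e3)
import pickle
c=cam(pickle.load(open("w25.png.pkl","rb"))[1],o)
E
```

```text
t 44.25 pos [ 0.4558 -0.3125  0.0364] rpy [-176.64    1.56 -177.95] F [-0.8  0.3 -0.8] op 39.4 j [-12.   17.  -31.5   4.6 -39.3 -79.5]
seat frame mm [-217.8 -228.1   62.7] toolz [-0.481 -0.061 -0.874] tooly [ 0.068  0.992 -0.107] Fseat [-1.   0.4 -0.3] M [ 0.3  -0.03 -0.04]
[ -1.79847019  -1.45233555 -33.87971897]
```

View pics/w25.png

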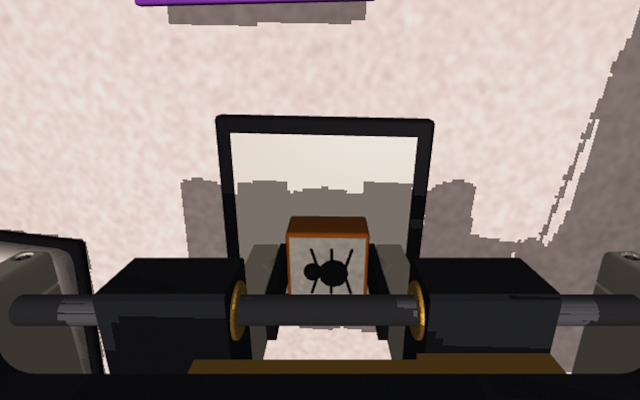

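{"method": "jog_arm", "body": {
  "commands": [
    [-1, -1, -10, 0],
    [-1, 0, -8, 0],
    [0, 0, -6, 0],
    [0, 0, -3, 0],
    [0, 0, -2, 0],
    [0, 0, -1, 0],
    [0, 0, 0, 0],
    [0, 0, 0, 0],
    [0, 0, 0, 0],
    [0, 0, 0, 0]
  ]
}}

```text
clock: 45.13
tool_pos: [0.4534, -0.3142, 0.0078]
orientation: [-176.6, 1.7, -178.0]
force: [0.7, -0.7, 0.4]
opening: 0.0394
```

{"method": "jog_arm", "body": {
  "commands": [
    [0, 0, -0.5, 0],
    [0, 0, -0.5, 0],
    [0, 0, -0.5, 0],
    [0, 0, -0.5, 0],
    [0, 0, 0, 0],
    [0, 0, 0, 0],
    [0, 0, 0, 0],
    [0, 0, 0, 0],
    [0, 0, 0, 0],
    [0, 0, 0, 0]
  ]
}}

```text
clock: 45.97
tool_pos: [0.4532, -0.3141, 0.0055]
orientation: [-176.6, 1.6, -178.0]
force: [-0.7, -0.3, -1.4]
opening: 0.0397
```

{"method": "jog_arm", "body": {
  "commands": [
    [0, 0, -0.5, 0],
    [0, 0, -0.5, 0],
    [0, 0, -0.5, 0],
    [0, 0, -0.5, 0],
    [0, 0, -0.5, 0],
    [0, 0, 0, 0],
    [0, 0, 0, 0],
    [0, 0, 0, 0],
    [0, 0, 0, 0],
    [0, 0, 0, 0]
  ]
}}

```text
clock: 46.8
tool_pos: [0.4531, -0.3142, 0.0035]
orientation: [-176.6, 1.6, -178.0]
force: [-2.2, 1.7, 6.4]
opening: 0.0395
```

{"method": "jog_arm", "body": {
  "commands": [
    [0, 0, 0, 0],
    [0, 0, 0, 0],
    [0, 0, 0, 0],
    [0, 0, 0, 0],
    [0, 0, 0, 0],
    [0, 0, 0, 0],
    [0, 0, 5, 0],
    [0, 0, 15, 0],
    [0, 0, 25, 0],
    [0, 0, 30, 0]
  ],
  "fingers": 62
}}

```text
clock: 47.63
tool_pos: [0.4519, -0.3137, 0.0777]
orientation: [-176.7, 1.4, -178.0]
force: [1.0, -0.2, 0.1]
opening: 0.0624
```

{"method": "jog_arm", "body": {
  "commands": [
    [0, 0, 35, 0],
    [0, 0, 35, 0],
    [-5, 0, 35, 0],
    [-10, 0, 30, 0],
    [0, 0, 10, 0],
    [0, 0, 0, 0],
    [0, 0, 0, 0],
    [0, 0, 0, 0],
    [0, 0, 0, 0],
    [0, 0, 0, 0]
  ]
}}

```text
clock: 48.47
tool_pos: [0.4377, -0.3139, 0.2216]
orientation: [-176.7, 1.5, -178.0]
force: [-0.1, 0.6, -0.1]
opening: 0.0621
```

```bash
python3 - <<'E'
from h import *
o=st("w26.png"); w=None
t=snapshot("top"); crop(t["image"],150,90,490,290,2.3,"t26.png")
im=t["image"]; c=cam(t)
# cover tabs on mat
hsv=cv2.cvtColor(im,cv2.COLOR_RGB2HSV)
m=((hsv[:,:,0]>105)&(hsv[:,:,0]<128)&(hsv[:,:,1]>120)).astype(np.uint8)
k=m[190:270,175:255]; ys,xs=np.nonzero(k); print("tabs px",xs.mean()+175,ys.mean()+190,len(xs), onz(c,xs.mean()+175,ys.mean()+190,.05).round(4))
E
```

```text
t 48.47 pos [ 0.4377 -0.3139  0.2216] rpy [-176.68    1.5  -178.03] F [-0.1  0.6 -0.1] op 62.1 j [-12.5   4.8 -18.8   3.2 -64.2 -76.9]
seat frame mm [-140.8 -226.8  232.1] toolz [-0.482 -0.061 -0.874] tooly [ 0.07   0.992 -0.107] Fseat [-0.   0.6 -0.1] M [ 0.24 -0.12 -0.01]
tabs px 208.5909090909091 228.0909090909091 44 [0.4423 0.2883 0.05  ]
```

View pics/w26.png

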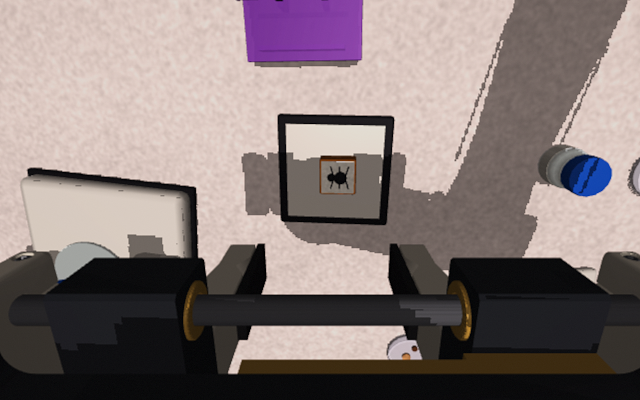

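View pics/t26.png

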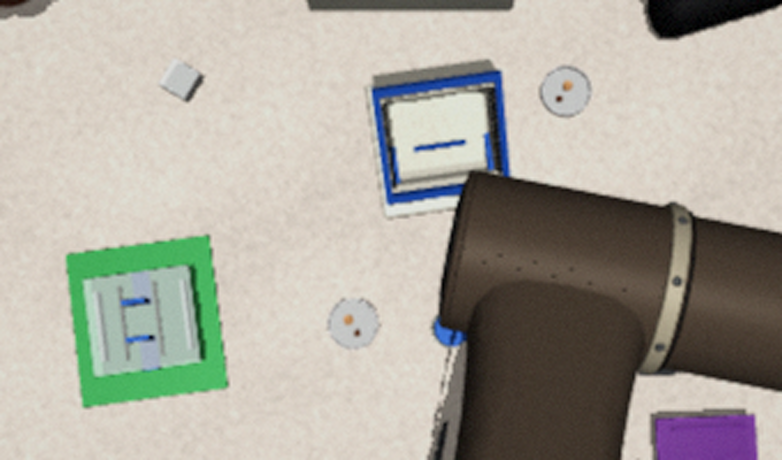

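```bash
python3 - <<'E'
from h import *
import pickle
o,w=pickle.load(open("w26.png.pkl","rb")); c=cam(w,o)
print("pad",np.mean([onz(c,*q,.011) for q in [(279,115),(393.5,116.5),(388,224),(281,220)]],0).round(4))
P=np.array([onz(c,*q,.033) for q in [(320,158),(356,158),(356,194.5),(320,194)]]); print("block",P.mean(0).round(4),np.linalg.norm(P[0]-P[1]),np.linalg.norm(P[1]-P[2]))
im=w["image"]; crop(im,260,100,410,240,4,"w26c.png")
E
```

```text
pad [ 0.4543 -0.3165  0.011 ]
block [ 0.4536 -0.3123  0.033 ] 0.03867853652818914 0.041280452853849174
```

View pics/w26c.png

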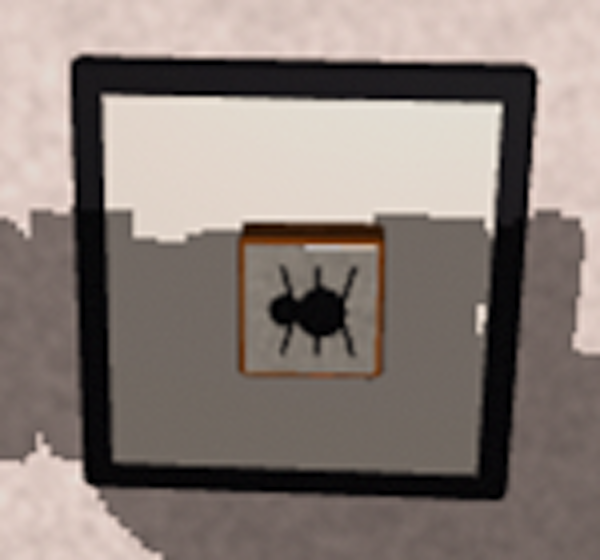

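Block centre is within about 4 mm of the pad's middle, flat and beetle up. The cover is flat and centred, the loose items are where they were, and the robot is clear. Handing in.

```bash
python3 - <<'E'
from h import *
print(close_job()); 
E
```

```text
the job is handed in; nothing more can be done
None
```

The job is done and handed in at about 48.5 s of the 58 s allowed.

**What I did**
- **Tilting the tool:** moves only turn about the vertical, so I tilted the gripper square to the face by pushing out against its reach limit, then reversed that to level each part.
- **Cover:** I pressed it in with about 9 N, rising to about 10.5 N during the squeeze. Both tabs closed fully (opening 29.5 mm). I drew it off square to the face and laid it flat on the mat, tabs up.
- **Block:** I lifted it out of the tub, levelled it and set it on the light pad, beetle up.

**Last checks**
- **Cover:** it measures (0.442, 0.288), against (0.4405, 0.287) for the mat's middle.
- **Block:** it measures (0.4536, −0.312), against (0.454, −0.3165) for the pad's middle. It lies flat on the lit face.
- **Forces:** readings at the ends of moves stayed below about 11 N.
- **Other things:** the petri dishes and the little box look where they were. The arm partly hid the jar in the last top view, but the wrist picture shows it standing.
- **Robot:** it ended clear of everything.

**What disagreed**
- **Fingertips:** they turned out to be about 21 mm short of the reported TCP. Both cameras and the first contact with the cover showed it, so I set depths by touch.
- **Dock position:** two wrist views disagreed by about 3 mm along the slope.
- **Block release:** the tool was about 2 degrees off level, but the block settled flat.

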